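# Slide turned shell halves into a drying stand

## Robot

A 6-joint arm with a two-finger parallel gripper is mounted at the origin on the work surface. World frame = base frame: x ahead of the robot, y to its left, z up, the work surface at z = 0. Lengths are in m, angles in rad, forces in N, time in s.
With the tool pointing down it reaches from about 0.4 to 0.925 m from the base axis. Payload 3.4 kg.
Tool frame: the origin (TCP) lies at the very end of the fingers, on their centre line; the grasp point (between the pads) lies env.grasp_offset behind it (env.grasp_offset is the distance from the TCP to the grasp point, in m); z points along the fingers, x is the direction in which the jaws open and shut, and the axes are right-handed (so a half turn about z gives the same grasp; the last joint's range is limited). The gripper opens to 85 mm and grips with 20 to 120 N. Pads are 22 mm wide; open, the fingers measure 114 mm over their backs; the gripper's body (76 mm by 85 mm) begins 54 mm behind the grasp point. The pads swing forward as they close: fully open they stand 13 mm farther back than shut.
Start: joints at [-1.288, 0.307, 1.506, -0, 1.328, -0.073], TCP at [0.201, -0.539, 0.231] pointing down, gripper open.
Joint ranges: [-3.12, 3.12], [-1.05, 2.28], [0.14, 2.33], [-1.42, 4.57], [0.1, 2.73], [-2.68, 2.68]. Speed limits (rad/s): [2.57, 2.57, 3.14, 3.14, 3.14, 3.14].

## Interface

Orientations are given as a unit quaternion [w, x, y, z].
In Python, from cell import env gives the robot as it stands. The module is installed in compiled form; this text tells all that it offers.
- The arm moves only by the tool drive_tool, never from a script. Its argument "moves" is a list of rows, each a list of 4 numbers: the shift along the tool's x, y, z in mm, then the turn about the tool's z in rad. In form: [[tx, ty, tz, twist], ...]. A call has 1 to 5 rows; each row shifts and turns the pose as measured when the row begins, along the tool's axes as they then stand; what a row does not reach is not made up. A row lasts 1/12 s, in which the tool goes at most 41.7 mm and 7.16 degrees, less where a joint would pass 70% of its speed; a pose out of reach is approached as far as the arm can. A call is refused whole if a number of a shift passes 41.7 or a number of a turn 0.125, either way. A call with a gripper value outside its range is refused whole. "grip" is the opening in per cent of the stroke, from 0 (shut) to 100 (fully open), set as the call begins (left out, the last holds). The fingers move at their own pace and stop on an object; "squeeze" is the grip in N (left out, the last holds). Time passes only in rows, so rows that do not move let the fingers close. It gives the time, the measured TCP pose, the force and the opening at its end, in the units of the state.
- env.get_obs(): the state, without advancing time (a new reading comes with each control period).
- env.read_camera(name): name is "scene" or "top"; returns the picture (384x512x3 uint8, blue, green, red); there is no depth.
- env.calibration(name): a dict with "K" (3x3 intrinsics, pixels), "rvec" (rotation vector, rad) and "tvec" (3), from world to camera coordinates, as OpenCV has them. Camera axes: x right, y down, z forward; pixel columns grow to the right and rows downward; lengths in m; the calibration is good to about 2 mm. A picture is of the moment at which its call begins. calibration takes no time and is no camera call.
- env.job_done(): hands the job in, once; it reports no verdict.
The state is a dict: "time": time; "qpos": joint angles; "qd": joint speeds; "joint_torque": joint torques, N m; "tcp_pos": TCP position; "tool_rot": TCP orientation; "wrist_force": force on the tool from outside, world axes, zero at the start; "ft_torque": the same for the moment, N m; "gripper_width": opening from 0.0 (shut) to 1.0 (fully open).
Only numpy, scipy, OpenCV 4.12 (cv2) and the standard library are available. Lean on these libraries where they do the work, as an engineer would, in place of code of your own. Each camera call takes 0.05 s, during which the arm holds its last target.

## Task

Put the three domed wooden shell halves that stand about the bench into the three empty stalls of the pine drying stand, one to a stall, each upright and pushed fully home against the back board. Their finish is still tacky, so slide them along the bench without lifting or tipping them, and leave the half already in the stand and everything else on the bench where it is.

Things in the scene. Friction and masses are not known exactly. Their poses are not given: they have to be found in the camera images.
- stand: fixed pine drying stand: four stalls in a row along its y, open in front (-x) and above, the bench their floor. Origin on the bench, middle of the seat line; x points into the stalls, to the back board. Seat centres at x=0, y=-141, -47, +47, +141 mm. 86 mm wide stalls between 8 mm dividers, 60 mm high, with rounded noses at x=-37 mm.
- stand_back (a point): point on the bench at the inner face of the stand's back board, in the middle of its width (39 mm along x from the stand's origin; axes as the stand's). The board is 14 mm thick, 40 mm high, 384 mm wide; a 12 mm high ledge reaches 20 mm further behind it.
- half0: turned limewood shell half, one of the three to be put away: round, 76 mm diameter, straight-sided for the lowest 36 mm, then a closed dome to 68 mm high, standing rim down on the bench, 150 to 310 g. Origin: centre of its underside; z up.
- half1: turned limewood shell half, one of the three to be put away: round, 76 mm diameter, straight-sided for the lowest 36 mm, then a closed dome to 68 mm high, standing rim down on the bench, 150 to 310 g. Origin: centre of its underside; z up.
- half2: turned limewood shell half, one of the three to be put away: round, 76 mm diameter, straight-sided for the lowest 36 mm, then a closed dome to 68 mm high, standing rim down on the bench, 150 to 310 g. Origin: centre of its underside; z up.
- dried: turned limewood shell half, one of the four, the one already in a stall of the stand; it stays there: round, 76 mm diameter, straight-sided for the lowest 36 mm, then a closed dome to 68 mm high, standing rim down on the bench, 220 g. Origin: centre of its underside; z up.
- pad0: thin cork disc (68 mm diameter, 1 mm, not felt by what slides over it) lying on the bench in one of the three empty stalls; origin at the seat centre of that stall, where the centre of a half is when it touches the back board
- pad1: thin cork disc (68 mm diameter, 1 mm, not felt by what slides over it) lying on the bench in one of the three empty stalls; origin at the seat centre of that stall, where the centre of a half is when it touches the back board
- pad2: thin cork disc (68 mm diameter, 1 mm, not felt by what slides over it) lying on the bench in one of the three empty stalls; origin at the seat centre of that stall, where the centre of a half is when it touches the back board
- lid: small blue-lacquered round lid lying on the bench, 64 mm diameter, 46 mm high to the top of its knob; a bystander, not one of the halves. Origin: on the bench, under the centre.
- mallet: brass-bound round mallet: head a 72 mm diameter, 80 mm high drum standing on its flat face, centred on the origin; a 22 mm thick handle sticks out level (40 mm up) along the body's +x, to 170 mm from the origin; a bystander. Origin: on the bench, as told; z up.
- gauge: beech thumb gauge lying flat: stem 150 x 18 x 18 mm along its x, centred on the origin, with a fence 24 (x) x 56 (y) x 46 mm at x = +20 mm and a brass thumbscrew on it, 57 mm high in all; a bystander. Origin: on the bench, as told; z up.
- dividers: iron spring dividers lying flat, 10 mm thick (16 mm at the nut): along its x from -80 to +93 mm, 76 mm wide over all; a bystander. Origin: on the bench, as told; z up.
- tin: closed round wax tin, 92 mm diameter, 36 mm high; a bystander. Origin: on the bench, under the centre.
- block: cork sanding block 110 (x) x 61 (y) x 34 mm; a bystander. Origin: on the bench, under the centre.

How it is judged:
At the end, for the whole second after the job is handed in: Each empty stall holds one of the three halves, centre within 12 mm of the seat centre (about 10 mm off the back board at most), upright within 0.08 rad, on the bench, at rest; the half already there has moved under 10 mm, bystanders under 25 mm (horizontal distance between any of half0, half1, half2 and pad0 below 0.012 m and horizontal distance between any of half0, half1, half2 and pad1 below 0.012 m and horizontal distance between any of half0, half1, half2 and pad2 below 0.012 m and angle between each of half0, half1, half2's own z axis and vertical below 0.08 rad and height (world z) of each of half0, half1, half2 below 0.006 m and linear speed of each of half0, half1, half2 below 0.02 m/s and horizontal distance between dried and pad0 above 0.07 m and horizontal distance between dried and pad1 above 0.07 m and horizontal distance between dried and pad2 above 0.07 m and distance of dried from where it was at the start of the episode below 0.01 m and distance of each of lid, mallet, gauge, dividers, tin, block from where it was at the start of the episode below 0.025 m); the robot touches nothing.
It fails at once if a shell half is lifted off the bench (more than 15 mm) (height (world z) of any of half0, half1, half2, dried above 0.015 m).
It fails at once if a shell half is tipped (more than 25 degrees) (angle between any of half0, half1, half2, dried's own z axis and vertical above 0.44 rad).
It fails at once if the half already in the stand is shifted by more than 10 mm (distance of dried from where it was at the start of the episode above 0.01 m).
It fails at once if another thing on the bench is shifted by more than 25 mm (distance of any of lid, mallet, gauge, dividers, tin, block from where it was at the start of the episode above 0.025 m).
It also fails if it takes over 72 s, if anything falls off the work surface, if the arm or the gripper's body presses on something with over 40 N, if the wrist force passes 120 N, or if a joint passes its speed limit or range.

## Working session

There is one attempt and no reset: what is moved stays moved. The work goes in short steps, Python scripts to look and compute and a tool call to move; the robot and the scene stay as the last step left them, time stands still between calls to the robot, and variables do not carry over. Pictures are saved under pics/ and viewed, and the job is handed in when it is done.

Besides the shell and the picture viewer there is one more tool, called after "Request:" as name(argument=value, ...), one argument or row to a line, values as JSON. drive_tool: Moves the arm, as the interface text tells. Its arguments: {"type":"object","properties":{"moves":{"type":"array","items":{"type":"array","items":{"type":"number"}}},"grip":{"type":"number"},"squeeze":{"type":"number"}},"required":["moves"]}

```bash
mkdir -p pics
cat > h.py <<'E'
import numpy as np, cv2
from cell import env
def P(n):
    c=env.calibration(n); R=cv2.Rodrigues(np.array(c["rvec"],float))[0]; return np.array(c["K"]),R,np.array(c["tvec"],float).ravel()
def ray(n,uv,z):
    K,R,t=P(n); d=R.T@np.linalg.solve(K,[uv[0],uv[1],1.]); o=-R.T@t
    return (o+d*(z-o[2])/d[2])
def proj(n,p):
    K,R,t=P(n); q=K@(R@np.array(p,float)+t); return q[:2]/q[2]
E
python3 - <<'E'
from h import *
for n in("scene","top"):
    im=env.read_camera(n); cv2.imwrite(f"pics/{n}0.png",im)
    K,R,t=P(n); print(n,K[0,0],-R.T@t)
print(env.get_obs(), env.grasp_offset)
E
```

```text
scene 436.64082015358423 [1.7679893  0.33004591 0.84797854]
top 459.40149988039207 [ 0.39880285 -0.01129598  1.50463515]
{'time': 0.1, 'qpos': array([-1.28747601e+00,  3.07517000e-01,  1.50753603e+00,  2.38978106e-05,
        1.32839177e+00, -7.34911026e-02]), 'qd': array([-0.00098711,  0.00022734, -0.00235867,  0.00164378,  0.00015122,
        0.00095804]), 'joint_torque': array([-1.46964830e-03, -4.58530247e+01, -2.52609551e+01, -2.11332676e-04,
        5.74958176e-03, -4.10918574e-06]), 'tcp_pos': array([ 0.20065752, -0.5381929 ,  0.23046491]), 'tool_rot': array([-5.91669802e-04,  8.21365240e-01, -5.70401862e-01, -7.12510434e-04]), 'wrist_force': array([ 0.63569226, -0.05124093,  0.52598321]), 'ft_torque': array([-0.08254124, -0.01417767, -0.0397643 ]), 'gripper_width': 1.003534324034368} 0.0187
```

View pics/scene0.png

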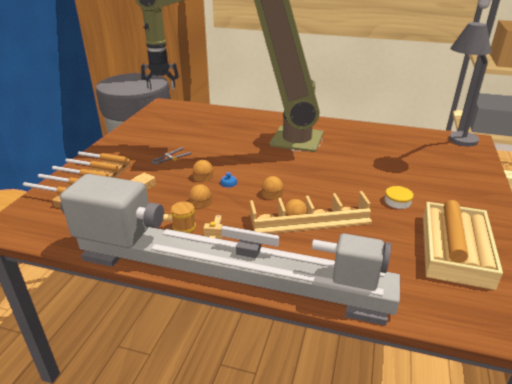

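View pics/top0.png

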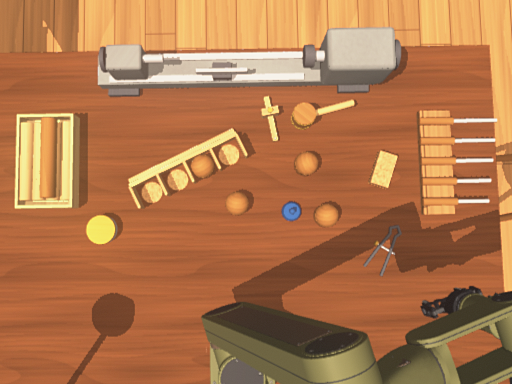

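Run:
```python
from h import *
im=cv2.imread("pics/top0.png")
c=im[85:285,90:410]; cv2.imwrite("pics/crop0.png",cv2.resize(c,None,fx=2.5,fy=2.5,interpolation=cv2.INTER_CUBIC))
hsv=cv2.cvtColor(im,cv2.COLOR_BGR2HSV)
for p in[(237,202),(307,163),(326,214),(203,165),(152,192),(178,180),(230,154),(250,250),(291,211)]: print(p,hsv[p[1],p[0]],im[p[1],p[0]])
```

```text
(237, 202) [ 16 158 244] [ 93 175 244]
(307, 163) [ 16 161 243] [ 90 171 243]
(326, 214) [ 16 157 243] [ 93 173 243]
(203, 165) [ 16 161 241] [ 89 169 241]
(152, 192) [ 21 128 246] [123 208 246]
(178, 180) [ 20 130 246] [121 205 246]
(230, 154) [ 22 122 246] [128 215 246]
(250, 250) [ 10 166 181] [ 63 103 181]
(291, 211) [108 136 199] [199 135  93]
```

View pics/crop0.png

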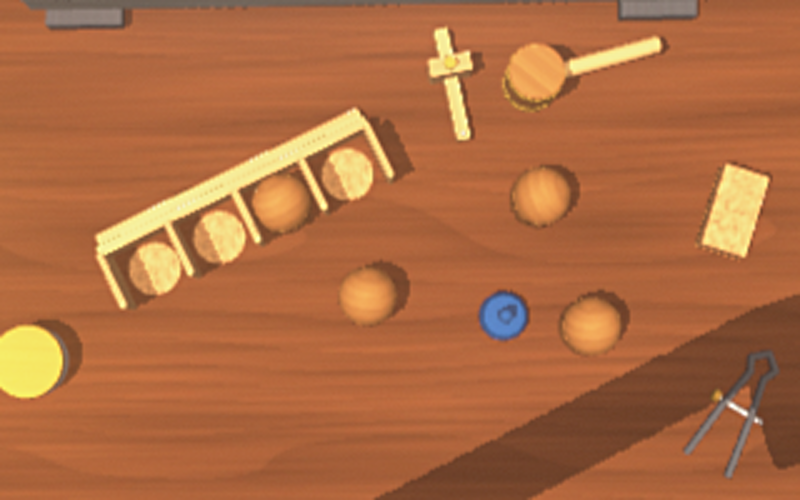

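```bash
cat >> h.py <<'E'
def blobs(im,n="top"):
    hsv=cv2.cvtColor(im,cv2.COLOR_BGR2HSV)
    m=cv2.inRange(hsv,(12,120,90),(19,255,255)); m=cv2.morphologyEx(m,cv2.MORPH_OPEN,np.ones((3,3)))
    out=[]
    for c in cv2.findContours(m,cv2.RETR_EXTERNAL,cv2.CHAIN_APPROX_NONE)[0]:
        (u,v),r=cv2.minEnclosingCircle(c)
        a=cv2.contourArea(c)
        if a>200 and a<1200: 
            M=cv2.moments(c); out.append((M['m10']/M['m00'],M['m01']/M['m00'],r,a))
    return out,m
E
python3 - <<'E'
from h import *
im=cv2.imread("pics/top0.png")
o,m=blobs(im); cv2.imwrite("pics/m0.png",m[85:285,90:410])
for b in o:print(np.round(b,1),np.round(ray("top",b[:2],.03),4))
hsv=cv2.cvtColor(im,cv2.COLOR_BGR2HSV)
m=cv2.inRange(hsv,(19,60,100),(30,200,255)); cv2.imwrite("pics/m1.png",cv2.resize(np.hstack([m[85:285,90:290],]),None,fx=3,fy=3))
pp=[]
for p in[(152,192.6),(177.6,179.8),(228.8,154.6)]:pp.append(ray("top",p,0.001)); print(pp[-1])
for z,p in[(.04,(129.5,181)),(.04,(234,129))]: print(ray("top",p,z))
b,=[ray("top",(291.3,211),.02)];print("lid",b)
E
```

```text
[325.9 215.   12.4 419.5] [ 0.4311 -0.2755  0.03  ]
[236.5 203.   12.  406.5] [0.4748 0.0102 0.03  ]
[305.6 163.2  12.4 420.5] [ 0.5995 -0.2151  0.03  ]
[201.5 165.2  15.4 459.5] [0.5991 0.1215 0.03  ]
[  79.4  162.7   47.1 1184.5] [0.6144 0.5169 0.03  ]
[303.3 115.5  14.8 532.5] [ 0.7565 -0.2122  0.03  ]
[0.51528413 0.2876455  0.001     ]
[0.55603599 0.20329635 0.001     ]
[0.63671105 0.03357257 0.001     ]
[0.55082355 0.35197208 0.04      ]
[0.71375305 0.01434091 0.04      ]
lid [ 0.44628985 -0.16603418  0.02      ]
```

View pics/m0.png

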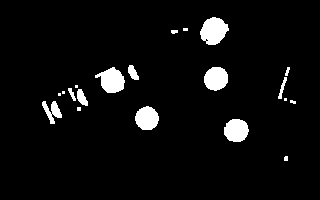

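View pics/m1.png

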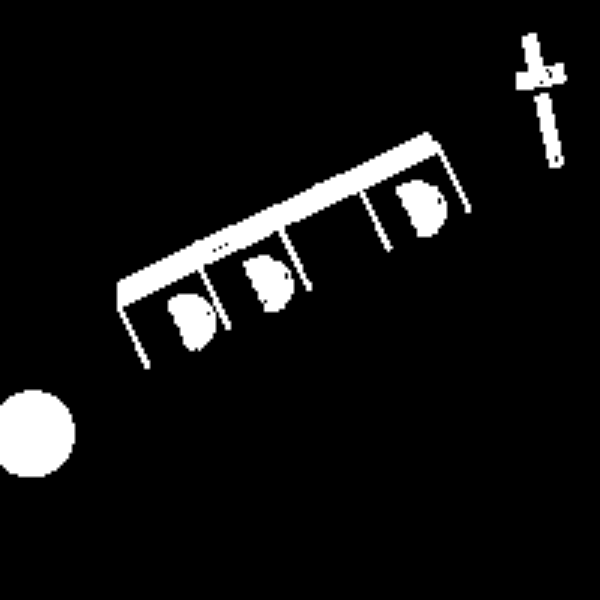

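Run:
```python
from h import *
im=cv2.imread("pics/top0.png"); sc=cv2.imread("pics/scene0.png")
hs=cv2.cvtColor(im,cv2.COLOR_BGR2HSV)
m=cv2.inRange(hs,(19,60,100),(30,200,255))
# back board edges: per column top & bottom of the big strip (40mm high)
t=[];b=[]
for u in range(135,230,2):
    v=np.where(m[120:190,u]>0)[0]+120
    if len(v): t.append(ray("top",(u,v[0]-.5),.012)[:2])
vx,vy,x0,y0=cv2.fitLine(np.float32(t),cv2.DIST_HUBER,0,.01,.01).ravel(); print("rear edge",np.degrees(np.arctan2(-vx,vy)),x0,y0, "yaw via y axis")
yaw=np.degrees(np.arctan2(-vx*np.sign(vy),abs(vy)));print(yaw)
o,ms=blobs(sc,"scene")
for q in o: print("scene",np.round(q,1), np.round(ray("scene",q[:2],.032)[:2],4))
for p in[(.4311,-.2755),(.4748,.0102),(.5995,-.2151),(.5991,.1215)]: print(p,proj("scene",(*p,.032)))
c=sc[140:250,150:400]; cv2.imwrite("pics/sc1.png",cv2.resize(c,None,fx=3.2,fy=3.2,interpolation=cv2.INTER_CUBIC))
```

```text
rear edge -154.81136 0.6569157 0.16078797 yaw via y axis
25.188643
scene [ 210.4  290.3   91.3 1091.5] [ 1.0176 -0.0126]
scene [416.4  35.9  32.7 278.5] [-2.1037  0.5438]
scene [502.3  45.2  23.8 784. ] [-1.9812  1.1612]
(0.4311, -0.2755) [202.31256839 169.19410805]
(0.4748, 0.0102) [272.04203604 186.06216725]
(0.5995, -0.2151) [199.98738337 194.47986657]
(0.5991, 0.1215) [295.28242452 210.0441992 ]
```

View pics/sc1.png

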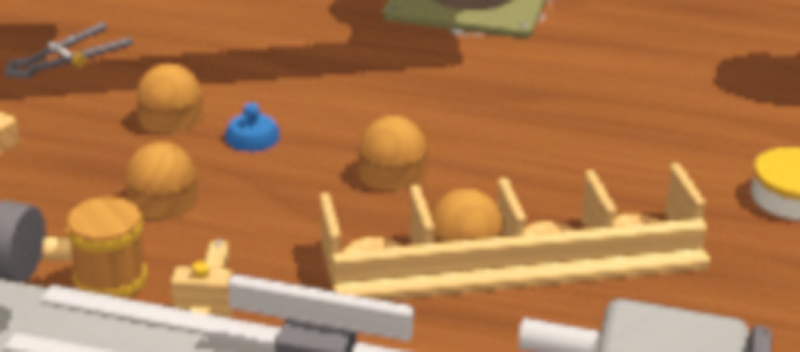

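```bash
cat >> h.py <<'E'
from scipy.spatial.transform import Rotation as Ro
YAW=np.radians(25.4); XS=np.array([np.cos(YAW),np.sin(YAW)]); YS=np.array([-XS[1],XS[0]]); O=np.array([.576,.1606])
def toS(p): d=np.array(p[:2])-O; return np.array([d@XS,d@YS])
def toW(s): return O+s[0]*XS+s[1]*YS
def st():
    o=env.get_obs(); q=o["tool_rot"]; R=Ro.from_quat([q[1],q[2],q[3],q[0]]).as_matrix()
    return o,R
def go(*wps):
    """remaining shifts in tool axes (mm) to world waypoints, sequentially; twist to jaw along -YS"""
    o,R=st(); p=o["tcp_pos"].copy()
    th=np.arctan2(R[1,0],R[0,0]); want=np.arctan2(-YS[1],-YS[0]); tw=-((want-th+np.pi)%(2*np.pi)-np.pi)
    print("t%.2f tcp"%o["time"],np.round(p,4),"S",np.round(toS(p)*1e3,1),"F",np.round(o["wrist_force"],1),"w%.3f"%o["gripper_width"],"twist need %.3f"%tw)
    for w in wps:
        w=np.array(w,float); d=R.T@(w-p)*1e3; print("  ->",np.round(w,4),"d",np.round(d,1),"rows %.1f"%(np.linalg.norm(d)/41.7)); p=w
HA=(.4311,-.2755);HB=(.4755,.0112);HC=(.5995,-.2151)
E
python3 -c "
from h import *
for h in(HA,HB,HC):print(toS(h))
go((*HB,.23),(*HB,.09))"
```

```text
[-0.3179519  -0.33179182]
[-0.15486811 -0.09185031]
[-0.13992255 -0.34946305]
t0.10 tcp [ 0.2007 -0.5382  0.2305] S [-638.8 -470.2] F [ 0.6 -0.1  0.5] w1.004 twist need -0.087
  -> [0.4755 0.0112 0.23  ] d [-418.8 -449.4    1.3] rows 14.7
  -> [0.4755 0.0112 0.09  ] d [  0.3   0.  140. ] rows 3.4
```

Request:
drive_tool(
  moves=[
    [-28,-30,0,-0.087],
    [-28,-30,0,0],
    [-28,-30,0,0],
    [-28,-30,0,0],
    [-28,-30,0,0],
  ],
  grip=100,
  squeeze=20,
)

```text
time: 0.52
tcp_pos: [0.2782, -0.3521, 0.2267]
tool_rot: [0.001, 0.843, -0.537, -0.001]
wrist_force: [0.3, -0.3, -0.3]
gripper_width: 1.0
```

```bash
python3 -c "
from h import *
go((*HB,.23),(*HB,.09))"
```

```text
t0.52 tcp [ 0.2782 -0.3521  0.2267] S [-488.9 -335.4] F [ 0.3 -0.3 -0.3] w1.000 twist need -0.007
  -> [0.4755 0.0112 0.23  ] d [-245.7 -332.4   -4. ] rows 9.9
  -> [0.4755 0.0112 0.09  ] d [ 1.0e-01 -3.0e-01  1.4e+02] rows 3.4
```

Request:
drive_tool(
  moves=[
    [-24,-33,0,-0.007],
    [-24,-33,0,0],
    [-24,-33,0,0],
    [-24,-33,0,0],
    [-24,-33,0,0],
  ],
)

```text
time: 0.93
tcp_pos: [0.3735, -0.1667, 0.2253]
tool_rot: [0.0, 0.844, -0.536, -0.002]
wrist_force: [1.1, -0.5, -1.0]
gripper_width: 1.007
```

Request:
drive_tool(
  moves=[
    [-24,-33,0,0],
    [-24,-33,0,0],
    [-24,-33,0,0],
    [-24,-33,0,0],
    [-10,-10,0,0],
  ],
)

```text
time: 1.35
tcp_pos: [0.458, -0.0014, 0.2249]
tool_rot: [-0.001, 0.845, -0.535, -0.002]
wrist_force: [1.0, 0.0, 0.1]
gripper_width: 0.997
```

```bash
python3 -c "
from h import *
go((*HB,.23),(*HB,.09))"
```

```text
t1.35 tcp [ 0.458  -0.0014  0.2249] S [-176.1  -95.7] F [1.  0.  0.1] w0.997 twist need -0.001
  -> [0.4755 0.0112 0.23  ] d [ -3.9 -21.2  -5.1] rows 0.5
  -> [0.4755 0.0112 0.09  ] d [  0.6  -0.2 140. ] rows 3.4
```

Request:
drive_tool(
  moves=[
    [-3,-20,0,0],
    [0,0,35,0],
    [0,0,40,0],
    [0,0,35,0],
    [0,0,0,0],
  ],
)

```text
time: 1.77
tcp_pos: [0.481, 0.018, 0.1139]
tool_rot: [-0.004, 0.848, -0.53, 0.002]
wrist_force: [-0.9, 0.5, -0.8]
gripper_width: 1.003
```

```bash
python3 -c "
from h import *
go((*HB,.09),(*HB,.003))
for n in('scene','top'):
    im=env.read_camera(n); cv2.imwrite(f'pics/{n}1.png',im)
    u=proj(n,(*HB,.05)).astype(int)
    cv2.imwrite(f'pics/z{n}1.png',cv2.resize(im[u[1]-60:u[1]+60,u[0]-80:u[0]+80],None,fx=5,fy=5,interpolation=cv2.INTER_CUBIC))
"
```

```text
t1.77 tcp [0.481  0.018  0.1139] S [-146.9  -88. ] F [-0.9  0.5 -0.8] w1.003 twist need 0.010
  -> [0.4755 0.0112 0.09  ] d [ 3.7  8.2 23.8] rows 0.6
  -> [0.4755 0.0112 0.003 ] d [ 0.1  0.8 87. ] rows 2.1
```

View pics/zscene1.png

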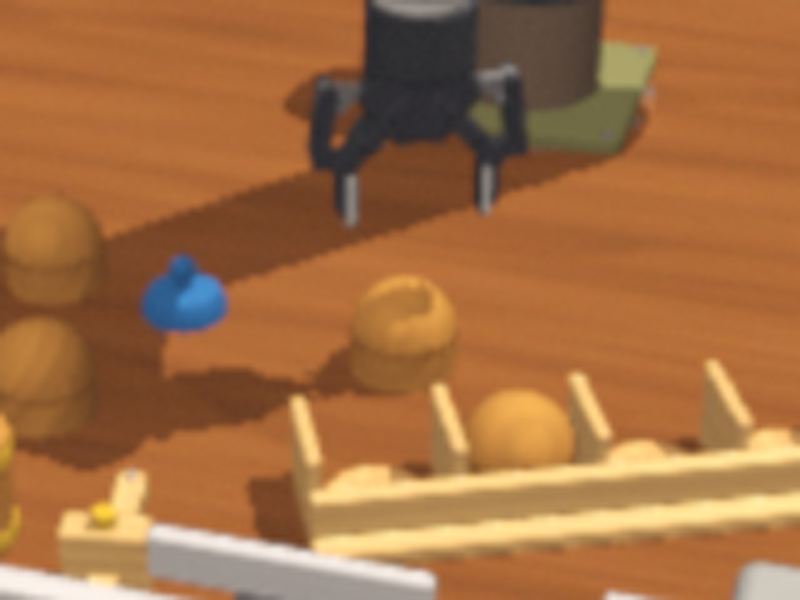

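View pics/ztop1.png

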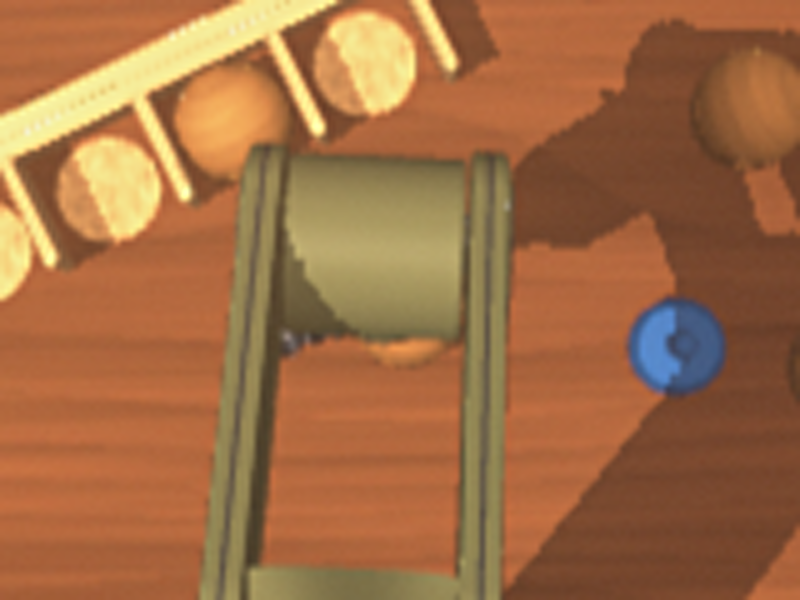

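Request:
drive_tool(
  moves=[
    [3,8,10,0.01],
    [0,0,0,0],
    [0,0,0,0],
  ],
)

```text
time: 2.12
tcp_pos: [0.4832, 0.0106, 0.1137]
tool_rot: [-0.008, 0.845, -0.535, 0.009]
wrist_force: [0.1, -0.2, -0.1]
gripper_width: 1.003
```

```bash
python3 -c "
from h import *
go((*HB,.09),(*HB,.003))
im=env.read_camera('scene')
u=proj('scene',(*HB,.05)).astype(int)
print(proj('scene',(*HB,.034)),u)
cv2.imwrite('pics/zs2.png',cv2.resize(im[u[1]-45:u[1]+45,u[0]-60:u[0]+60],None,fx=6,fy=6,interpolation=cv2.INTER_CUBIC))
"
```

```text
t2.12 tcp [0.4832 0.0106 0.1137] S [-148.2  -95.7] F [ 0.1 -0.2 -0.1] w1.003 twist need -0.001
  -> [0.4755 0.0112 0.09  ] d [-4.   7.3 23.5] rows 0.6
  -> [0.4755 0.0112 0.003 ] d [-0.6  2.  87. ] rows 2.1
[272.27503959 185.7244169 ] [272 181]
```

View pics/zs2.png

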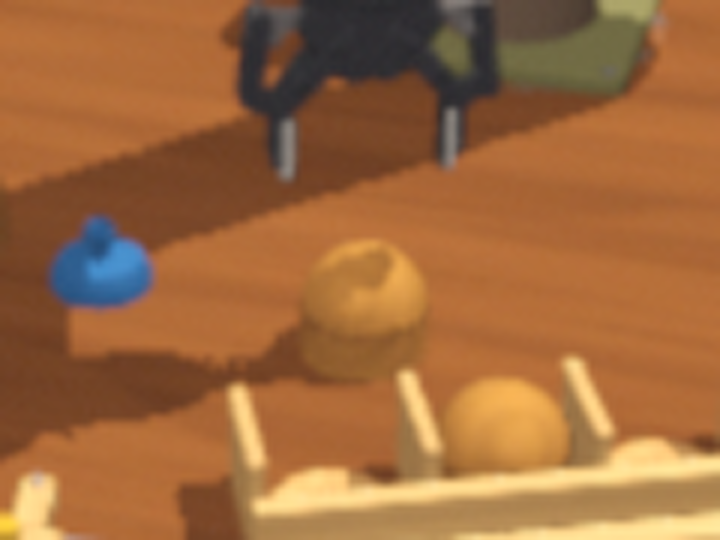

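```bash
python3 -c "
from h import *
o,R=st();print(np.round(o['qpos'],3),R.round(3))
"
```

```text
[-0.07   0.298  1.872  0.006  0.947  1.055] [[ 0.428 -0.903  0.024]
 [-0.904 -0.428  0.004]
 [ 0.007 -0.023 -1.   ]]
```

Request:
drive_tool(
  moves=[
    [-2,4,8,0],
    [-2,4,8,0],
    [0,0,6,0],
    [0,0,2,0],
    [0,0,0,0],
  ],
)

```text
time: 2.58
tcp_pos: [0.4774, 0.0107, 0.0921]
tool_rot: [-0.01, 0.845, -0.535, 0.013]
wrist_force: [0.5, 0.5, 0.1]
gripper_width: 1.0
```

```bash
python3 -c "
from h import *
go((*HB,.09),(*HB,.003))
o,R=st();print(R[:,2])
"
```

```text
t2.58 tcp [0.4774 0.0107 0.0921] S [-153.4  -93.1] F [0.5 0.5 0.1] w1.000 twist need -0.002
  -> [0.4755 0.0112 0.09  ] d [-1.2  1.6  2. ] rows 0.1
  -> [0.4755 0.0112 0.003 ] d [-1.   2.8 87. ] rows 2.1
[ 0.03372556  0.00317845 -0.99942608]
```

Request:
drive_tool(
  moves=[
    [0,1,15,0],
    [0,1,15,0],
    [0,0,12,0],
    [0,0,6,0],
    [0,0,2,0],
  ],
)

```text
time: 3.0
tcp_pos: [0.4791, 0.0102, 0.0408]
tool_rot: [-0.011, 0.845, -0.535, 0.015]
wrist_force: [0.5, 0.3, 0.4]
gripper_width: 1.001
```

```bash
python3 -c "
from h import *
go((*HB,.003))
o,R=st();print(R[:,2])
im=env.read_camera('scene')
u=proj('scene',(*HB,.05)).astype(int)
cv2.imwrite('pics/zs3.png',cv2.resize(im[u[1]-45:u[1]+45,u[0]-60:u[0]+60],None,fx=6,fy=6,interpolation=cv2.INTER_CUBIC))
"
```

```text
t3.00 tcp [0.4791 0.0102 0.0408] S [-152.   -94.3] F [0.5 0.3 0.4] w1.001 twist need -0.001
  -> [0.4755 0.0112 0.003 ] d [-2.9  4.2 37.7] rows 0.9
[ 0.03693333  0.00305464 -0.99931306]
```

View pics/zs3.png

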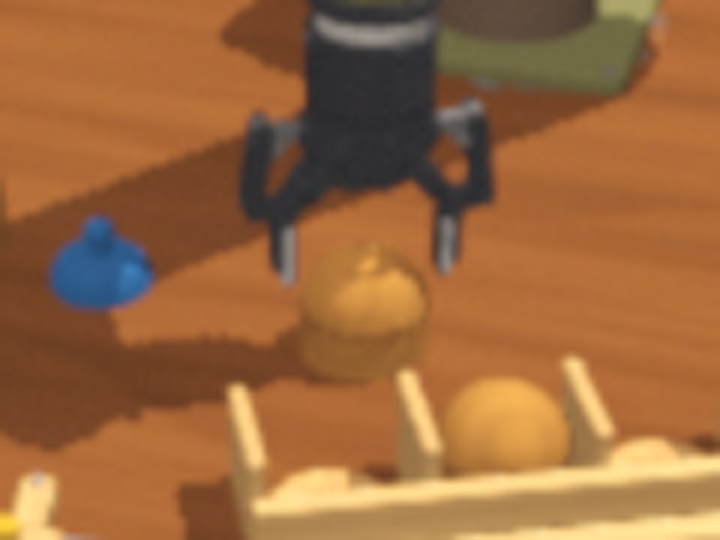

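Request:
drive_tool(
  moves=[
    [-2,3,8,0],
    [0,2,10,0],
    [0,1,10,0],
    [0,0,6,0],
    [0,0,2,0],
  ],
)

```text
time: 3.47
tcp_pos: [0.4775, 0.0095, 0.006]
tool_rot: [-0.013, 0.845, -0.534, 0.017]
wrist_force: [0.3, 0.8, 0.2]
gripper_width: 1.003
```

```bash
python3 -c "
from h import *
go((*HB,.003))
o,R=st();print(R[:,2])
im=env.read_camera('scene')
u=proj('scene',(*HB,.05)).astype(int)
cv2.imwrite('pics/zs4.png',cv2.resize(im[u[1]-45:u[1]+45,u[0]-60:u[0]+60],None,fx=6,fy=6,interpolation=cv2.INTER_CUBIC))
"
```

```text
t3.47 tcp [0.4775 0.0095 0.006 ] S [-153.7  -94.3] F [0.3 0.8 0.2] w1.003 twist need -0.001
  -> [0.4755 0.0112 0.003 ] d [-2.4  1.2  2.9] rows 0.1
[ 0.04289186  0.00269711 -0.99907608]
```

View pics/zs4.png

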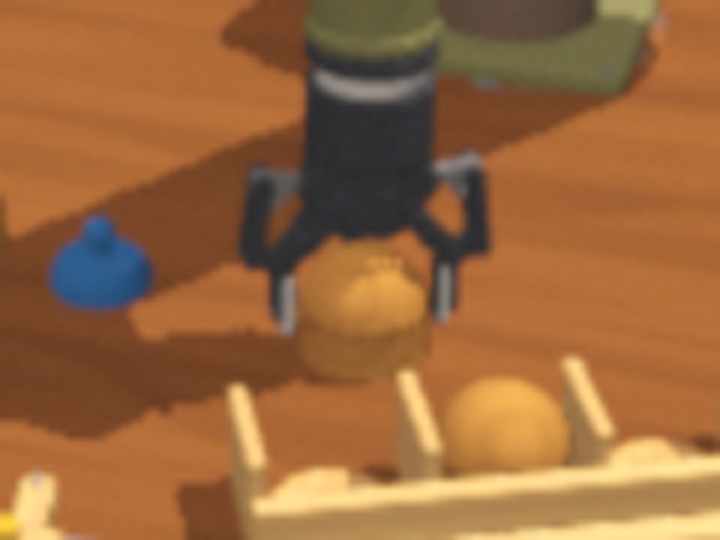

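Request:
drive_tool(
  moves=[
    [-1,0,2,0],
    [0,0,0,0],
    [0,0,0,0],
    [0,0,0,0],
  ],
  grip=70,
  squeeze=20,
)

```text
time: 3.85
tcp_pos: [0.4783, 0.0106, 0.0052]
tool_rot: [-0.013, 0.845, -0.534, 0.018]
wrist_force: [0.4, 0.2, -2.5]
gripper_width: 0.882
```

```bash
python3 -c "
from h import *
A=toW((-.110,.141));B=toW((-.056,.141));print(toW((-.056,.141)))
go((*A,.004),(*B,.004))
o,R=st();print(R[:,2])
im=env.read_camera('scene')
u=proj('scene',(*HB,.05)).astype(int)
cv2.imwrite('pics/zs5.png',cv2.resize(im[u[1]-45:u[1]+45,u[0]-60:u[0]+60],None,fx=6,fy=6,interpolation=cv2.INTER_CUBIC))
"
```

```text
[0.46493337 0.26394991]
t3.85 tcp [0.4783 0.0106 0.0052] S [-152.6  -93.6] F [ 0.4  0.2 -2.5] w0.882 twist need -0.001
  -> [0.4162 0.2408 0.004 ] d [-234.7  -42.5   -1. ] rows 5.7
  -> [0.4649 0.2639 0.004 ] d [ -0.  -54.    2.2] rows 1.3
[ 0.04491177  0.00255406 -0.99898769]
```

View pics/zs5.png

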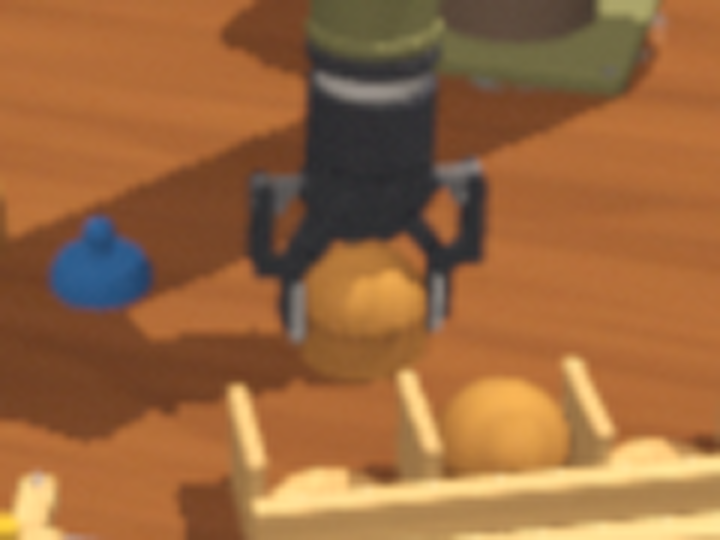

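Request:
drive_tool(
  moves=[
    [-10,-2,0,0],
    [-20,-4,0,0],
    [-20,-4,0,0],
    [-20,-4,0,0],
    [-20,-4,0,0],
  ],
)

```text
time: 4.32
tcp_pos: [0.4572, 0.1013, 0.0047]
tool_rot: [-0.014, 0.843, -0.538, 0.02]
wrist_force: [0.6, -0.7, -2.9]
gripper_width: 0.882
```

```bash
python3 -c "
from h import *
A=toW((-.110,.141));B=toW((-.056,.141))
go((*A,.004),(*B,.004))
o,R=st();print(R[:,2])
"
```

```text
t4.32 tcp [0.4572 0.1013 0.0047] S [-132.7   -2.7] F [ 0.6 -0.7 -2.9] w0.882 twist need -0.010
  -> [0.4162 0.2408 0.004 ] d [-143.9  -21.4   -1. ] rows 3.5
  -> [0.4649 0.2639 0.004 ] d [ -0.5 -53.9   2.4] rows 1.3
[ 0.04782022  0.00213565 -0.99885368]
```

Request:
drive_tool(
  moves=[
    [-28,-4,0,-0.01],
    [-28,-4,0,0],
    [-28,-4,0,0],
    [-24,-4,0,0],
    [-14,-3,0,0],
  ],
)

```text
time: 4.73
tcp_pos: [0.4214, 0.2273, 0.0048]
tool_rot: [-0.015, 0.845, -0.533, 0.022]
wrist_force: [0.5, -0.7, -1.3]
gripper_width: 0.882
```

```bash
python3 -c "
from h import *
A=toW((-.110,.141));B=toW((-.056,.141))
go((*A,.004),(*B,.004))
o,R=st();print(R[:,2])
"
```

```text
t4.73 tcp [0.4214 0.2273 0.0048] S [-111.1  126.6] F [ 0.5 -0.7 -1.3] w0.882 twist need 0.001
  -> [0.4162 0.2408 0.004 ] d [-14.5  -1.1   0.5] rows 0.3
  -> [0.4649 0.2639 0.004 ] d [  0.1 -53.9   2.7] rows 1.3
[ 0.05361486  0.00232831 -0.99855897]
```

Request:
drive_tool(
  moves=[
    [-10,0,0,0],
    [-4,-10,0,0],
    [0,-18,1,0],
    [0,-14,1,0],
    [0,-6,0,0],
  ],
)

```text
time: 5.15
tcp_pos: [0.4493, 0.2646, 0.0049]
tool_rot: [-0.009, 0.848, -0.53, 0.018]
wrist_force: [-0.1, -0.1, -2.7]
gripper_width: 0.88
```

```bash
python3 -c "
from h import *
B=toW((-.056,.141))
go((*B,.004))
o,R=st();print(R[:,2])
im=env.read_camera('scene');cv2.imwrite('pics/a.png',im)
u=proj('scene',(*B,.05)).astype(int)
cv2.imwrite('pics/zs6.png',cv2.resize(im[u[1]-45:u[1]+45,u[0]-60:u[0]+60],None,fx=6,fy=6,interpolation=cv2.INTER_CUBIC))
"
```

```text
t5.15 tcp [0.4493 0.2646 0.0049] S [-69.8 148.3] F [-0.1 -0.1 -2.7] w0.880 twist need 0.010
  -> [0.4649 0.2639 0.004 ] d [  7.4 -13.7   1.6] rows 0.4
[ 0.04091123 -0.00330429 -0.99915732]
```

View pics/zs6.png

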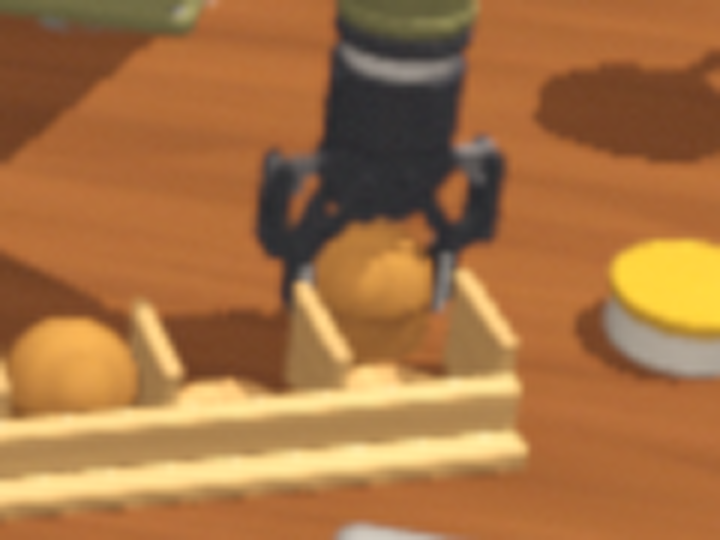

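Request:
drive_tool(
  moves=[
    [5,0,0,0.01],
    [2,0,0,0],
    [0,0,0,0],
  ],
)

```text
time: 5.45
tcp_pos: [0.4561, 0.2596, 0.0051]
tool_rot: [-0.012, 0.845, -0.535, 0.02]
wrist_force: [-0.3, 0.3, -2.0]
gripper_width: 0.887
```

```bash
python3 -c "
from h import *
B=toW((-.056,.141))
go((*B,.004))
"
```

```text
t5.45 tcp [0.4561 0.2596 0.0051] S [-65.9 140.8] F [-0.3  0.3 -2. ] w0.887 twist need -0.002
  -> [0.4649 0.2639 0.004 ] d [-0.2 -9.8  1.5] rows 0.2
```

Request:
drive_tool(
  moves=[
    [0,-6,0,0],
    [0,-4,1,0],
    [0,0,0,0],
  ],
)

```text
time: 5.7
tcp_pos: [0.4637, 0.2622, 0.0047]
tool_rot: [-0.01, 0.844, -0.536, 0.018]
wrist_force: [-0.8, 0.5, -1.8]
gripper_width: 0.88
```

Request:
drive_tool(
  moves=[
    [0,0,0,0],
    [0,0,0,0],
    [0,0,0,0],
  ],
  grip=100,
)

```text
time: 5.95
tcp_pos: [0.4654, 0.2627, 0.0052]
tool_rot: [-0.011, 0.844, -0.536, 0.019]
wrist_force: [0.8, -0.1, 0.1]
gripper_width: 1.0
```

```bash
python3 -c "
from h import *
B=toW((-.056,.141))
go((*toW((-.130,.141)),.005))
o,R=st();print(R[:,2])
"
```

```text
t5.95 tcp [0.4654 0.2627 0.0052] S [-56.1 139.7] F [ 0.8 -0.1  0.1] w1.000 twist need -0.005
  -> [0.3981 0.2322 0.005 ] d [-1.  73.9 -2.7] rows 1.8
[ 4.42679749e-02 -9.65003312e-04 -9.99019227e-01]
```

Request:
drive_tool(
  moves=[
    [0,10,0,-0.005],
    [0,18,-1,0],
    [0,22,-1,0],
    [0,16,-1,0],
    [0,8,0,0],
  ],
)

```text
time: 6.37
tcp_pos: [0.3984, 0.2307, 0.0052]
tool_rot: [-0.014, 0.846, -0.533, 0.021]
wrist_force: [-0.2, -0.4, 0.0]
gripper_width: 1.001
```

Request:
drive_tool(
  moves=[
    [0,0,0,0],
    [0,0,0,0],
    [0,0,0,0],
    [0,0,0,0],
    [0,0,0,0],
  ],
  grip=0,
)

```text
time: 6.78
tcp_pos: [0.3977, 0.2305, 0.0054]
tool_rot: [-0.014, 0.846, -0.533, 0.021]
wrist_force: [0.1, 0.2, 1.0]
gripper_width: 0.298
```

```bash
python3 -c "
from h import *
go((*toW((-.110,.141)),.006),(*toW((-.05,.141)),.006))
o,R=st();print(R[:,2])
im=env.read_camera('scene')
u=proj('scene',(*toW((-.06,.141)),.05)).astype(int)
cv2.imwrite('pics/zs7.png',cv2.resize(im[u[1]-45:u[1]+45,u[0]-60:u[0]+60],None,fx=6,fy=6,interpolation=cv2.INTER_CUBIC))
"
```

```text
t6.78 tcp [0.3977 0.2305 0.0054] S [-131.   139.6] F [0.1 0.2 1. ] w0.298 twist need 0.002
  -> [0.4162 0.2408 0.006 ] d [ -1.3 -21.1   0.3] rows 0.5
  -> [0.4704 0.2665 0.006 ] d [  0.1 -59.9   2.7] rows 1.4
[ 0.04991482  0.00163818 -0.99875213]
```

View pics/zs7.png

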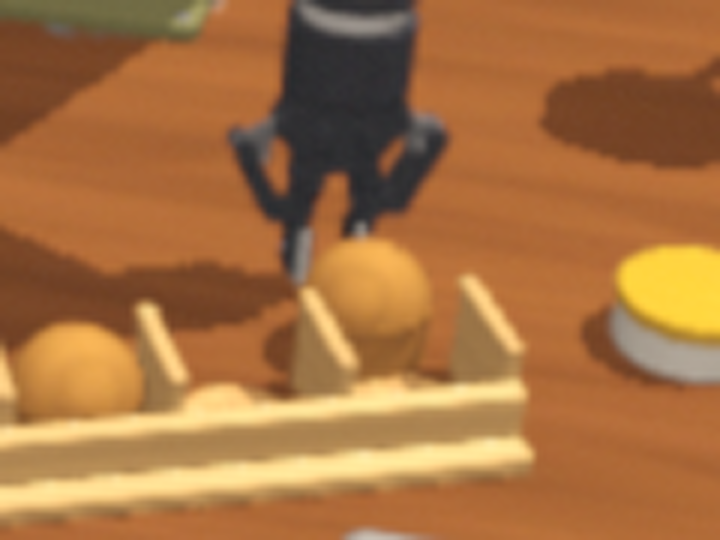

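Request:
drive_tool(
  moves=[
    [0,-8,0,0],
    [-1,-12,0,0],
    [-1,-14,1,0],
    [0,-16,1,0],
    [0,-16,1,0],
  ],
  grip=30,
)

```text
time: 7.25
tcp_pos: [0.4534, 0.2592, 0.0043]
tool_rot: [-0.008, 0.846, -0.533, 0.017]
wrist_force: [-3.4, -2.4, 4.7]
gripper_width: 0.296
```

```bash
python3 -c "
from h import *
go((*toW((-.047,.141)),.006))
o,R=st();print(R[:,2])
"
```

```text
t7.25 tcp [0.4534 0.2592 0.0043] S [-68.5 141.7] F [-3.4 -2.4  4.7] w0.296 twist need 0.002
  -> [0.4731 0.2678 0.006 ] d [  0.8 -21.5  -1. ] rows 0.5
[ 0.0380223  -0.00437237 -0.99926733]
```

Request:
drive_tool(
  moves=[
    [0,-6,-1,0],
    [0,-6,0,0],
    [0,-5,0,0],
    [0,0,0,0],
  ],
)

```text
time: 7.58
tcp_pos: [0.4741, 0.2691, 0.0055]
tool_rot: [-0.01, 0.846, -0.533, 0.018]
wrist_force: [-0.4, 0.1, 0.2]
gripper_width: 0.298
```

```bash
python3 -c "
from h import *
go((*toW((-.047,.141)),.006))
im=env.read_camera('scene')
u=proj('scene',(*toW((-.06,.141)),.05)).astype(int)
cv2.imwrite('pics/zs8.png',cv2.resize(im[u[1]-45:u[1]+45,u[0]-60:u[0]+60],None,fx=6,fy=6,interpolation=cv2.INTER_CUBIC))
"
```

```text
t7.58 tcp [0.4741 0.2691 0.0055] S [-45.5 141.7] F [-0.4  0.1  0.2] w0.298 twist need 0.002
  -> [0.4731 0.2678 0.006 ] d [ 0.7  1.5 -0.5] rows 0.0
```

View pics/zs8.png

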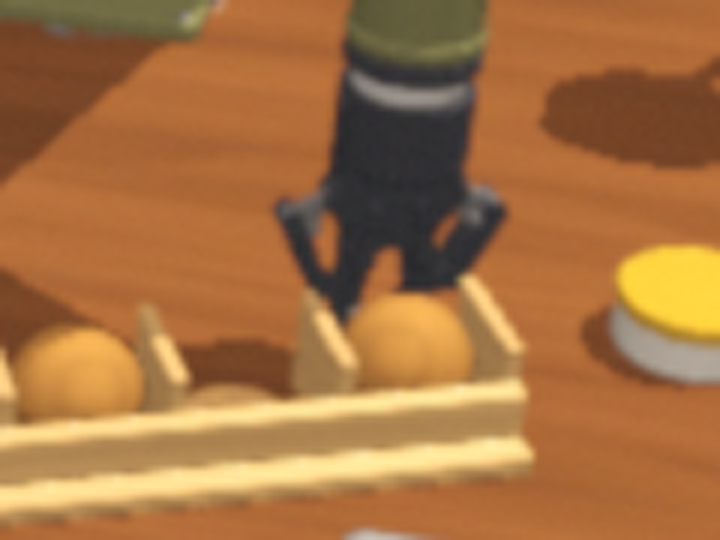

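Request:
drive_tool(
  moves=[
    [0,-3,0,0],
    [0,-2,0,0],
  ],
)

```text
time: 7.8
tcp_pos: [0.4744, 0.2692, 0.0051]
tool_rot: [-0.006, 0.846, -0.533, 0.016]
wrist_force: [-3.2, -1.9, 0.8]
gripper_width: 0.302
```

```bash
python3 -c "
from h import *
go((*toW((-.047,.141)),.006))
"
```

```text
t7.80 tcp [0.4744 0.2692 0.0051] S [-45.2 141.7] F [-3.2 -1.9  0.8] w0.302 twist need 0.003
  -> [0.4731 0.2678 0.006 ] d [ 0.7  1.8 -1. ] rows 0.1
```

Request:
drive_tool(
  moves=[
    [0,-5,0,0],
    [0,-5,0,0],
  ],
)

```text
time: 7.97
tcp_pos: [0.4736, 0.2689, 0.0037]
tool_rot: [0.002, 0.847, -0.532, 0.011]
wrist_force: [-8.0, -3.3, 2.1]
gripper_width: 0.295
```

```bash
python3 -c "
from h import *
go((*toW((-.047,.141)),.006))
"
```

```text
t7.97 tcp [0.4736 0.2689 0.0037] S [-46.  141.8] F [-8.  -3.3  2.1] w0.295 twist need 0.005
  -> [0.4731 0.2678 0.006 ] d [ 0.8  1.  -2.3] rows 0.1
```

Request:
drive_tool(
  moves=[
    [0,10,-1,0],
    [0,18,0,0],
    [0,18,-5,0],
    [0,8,-20,0],
    [0,0,-30,0],
  ],
)

```text
time: 8.38
tcp_pos: [0.4193, 0.2441, 0.0555]
tool_rot: [0.006, 0.847, -0.532, 0.009]
wrist_force: [1.0, -0.8, -0.4]
gripper_width: 0.299
```

```bash
python3 -c "
from h import *
go((*HC,.13))
o,R=st();print(R[:,2])
"
```

```text
t8.38 tcp [0.4193 0.2441 0.0555] S [-105.8  142.6] F [ 1.  -0.8 -0.4] w0.299 twist need 0.005
  -> [ 0.5995 -0.2151  0.13  ] d [493.4  36.5 -64.1] rows 12.0
[ 0.00929859 -0.01884172 -0.99977924]
```

Request:
drive_tool(
  moves=[
    [10,2,-25,0.005],
    [25,2,-25,0],
    [38,3,-10,0],
    [38,3,-2,0],
    [38,3,0,0],
  ],
  grip=100,
)

```text
time: 8.8
tcp_pos: [0.4751, 0.1084, 0.1305]
tool_rot: [-0.002, 0.848, -0.53, 0.014]
wrist_force: [0.7, -0.3, 0.3]
gripper_width: 0.982
```

Request:
drive_tool(
  moves=[
    [38,3,0,0],
    [38,3,0,0],
    [38,3,0,0],
    [38,3,0,0],
    [38,3,0,0],
  ],
)

```text
time: 9.22
tcp_pos: [0.5509, -0.0776, 0.1395]
tool_rot: [-0.006, 0.848, -0.529, 0.021]
wrist_force: [0.3, 0.4, -0.1]
gripper_width: 1.002
```

```bash
python3 -c "
from h import *
go((*HC,.13))
o,R=st();print(R[:,2])
"
```

```text
t9.22 tcp [ 0.5509 -0.0776  0.1395] S [-124.8 -204.4] F [ 0.3  0.4 -0.1] w1.002 twist need 0.011
  -> [ 0.5995 -0.2151  0.13  ] d [144.5  17.2  13.1] rows 3.5
[ 0.04130571 -0.01138085 -0.99908174]
```

Request:
drive_tool(
  moves=[
    [38,4,0,0.011],
    [35,4,2,0],
    [30,4,4,0],
    [20,2,4,0],
    [8,1,2,0],
  ],
)

```text
time: 9.63
tcp_pos: [0.6019, -0.2182, 0.134]
tool_rot: [-0.007, 0.843, -0.537, 0.029]
wrist_force: [-0.2, -0.0, -0.7]
gripper_width: 1.005
```

```bash
python3 -c "
from h import *
go((*HC,.13))
o,R=st();print(R[:,2])
im=env.read_camera('top');cv2.imwrite('pics/top2.png',im)
"
```

```text
t9.63 tcp [ 0.6019 -0.2182  0.134 ] S [-139.1 -353.3] F [-0.2 -0.  -0.7] w1.005 twist need -0.008
  -> [ 0.5995 -0.2151  0.13  ] d [-3.9  1.   3.8] rows 0.1
[ 0.05581736 -0.01897118 -0.99826075]
```

View pics/top2.png

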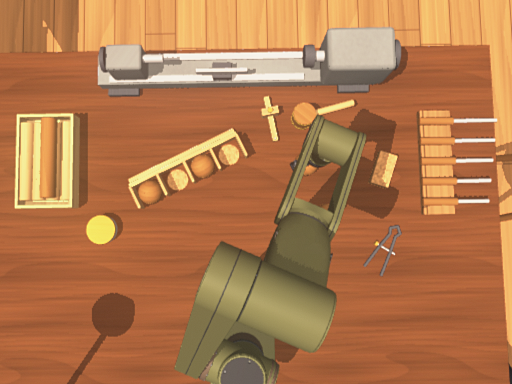

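Request:
drive_tool(
  moves=[
    [-3,1,10,-0.008],
    [0,0,15,0],
    [0,0,12,0],
    [0,0,6,0],
    [0,0,2,0],
  ],
)

```text
time: 10.1
tcp_pos: [0.602, -0.2136, 0.0887]
tool_rot: [-0.008, 0.845, -0.534, 0.029]
wrist_force: [0.8, 0.4, -0.6]
gripper_width: 1.001
```

```bash
python3 -c "
from h import *
go((*HC,.09),(*HC,.004))
o,R=st();print(R[:,2], R[:2,2]@R[:2,0])
n='scene';im=env.read_camera(n)
u=proj(n,(*HC,.06)).astype(int)
cv2.imwrite('pics/zc1.png',cv2.resize(im[u[1]-45:u[1]+45,u[0]-60:u[0]+60],None,fx=6,fy=6,interpolation=cv2.INTER_CUBIC))
"
```

```text
t10.10 tcp [ 0.602  -0.2136  0.0887] S [-137.  -349.2] F [ 0.8  0.4 -0.6] w1.001 twist need -0.001
  -> [ 0.5995 -0.2151  0.09  ] d [ 0.4  2.8 -1.4] rows 0.1
  -> [ 0.5995 -0.2151  0.004 ] d [-3.5  3.9 85.8] rows 2.1
[ 0.05820965 -0.0178641  -0.99814453] 0.04103918851718595
```

View pics/zc1.png

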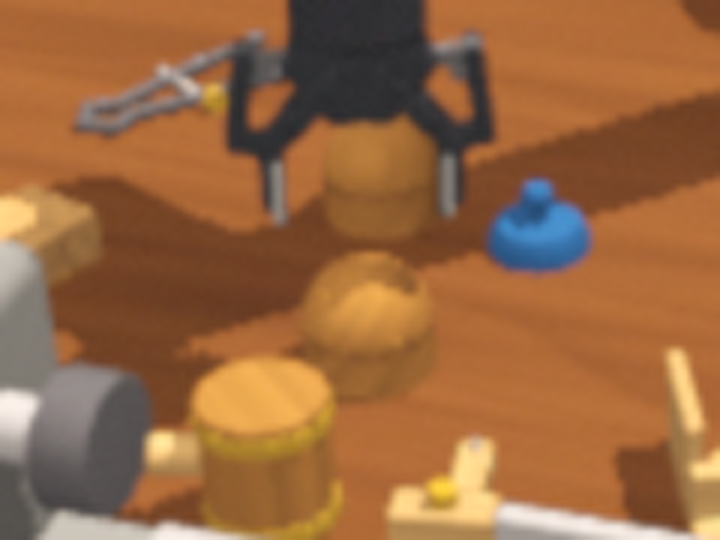

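Request:
drive_tool(
  moves=[
    [-1,2,12,0],
    [-1,2,18,0],
    [-1,1,12,0],
    [0,0,6,0],
    [0,0,2,0],
  ],
)

```text
time: 10.57
tcp_pos: [0.6016, -0.2107, 0.0416]
tool_rot: [-0.009, 0.846, -0.532, 0.033]
wrist_force: [0.1, 0.3, 0.1]
gripper_width: 0.997
```

```bash
python3 -c "
from h import *
go((*HC,.004))
o,R=st();print(R[:,2], R[:2,2]@R[:2,0])
n='scene';im=env.read_camera(n)
u=proj(n,(*HC,.06)).astype(int)
cv2.imwrite('pics/zc2.png',cv2.resize(im[u[1]-45:u[1]+45,u[0]-60:u[0]+60],None,fx=6,fy=6,interpolation=cv2.INTER_CUBIC))
"
```

```text
t10.57 tcp [ 0.6016 -0.2107  0.0416] S [-136.2 -346.3] F [0.1 0.3 0.1] w0.997 twist need 0.003
  -> [ 0.5995 -0.2151  0.004 ] d [ 1.4  5.7 37.5] rows 0.9
[ 0.06476572 -0.01936316 -0.99771262] 0.045380136635751134
```

View pics/zc2.png

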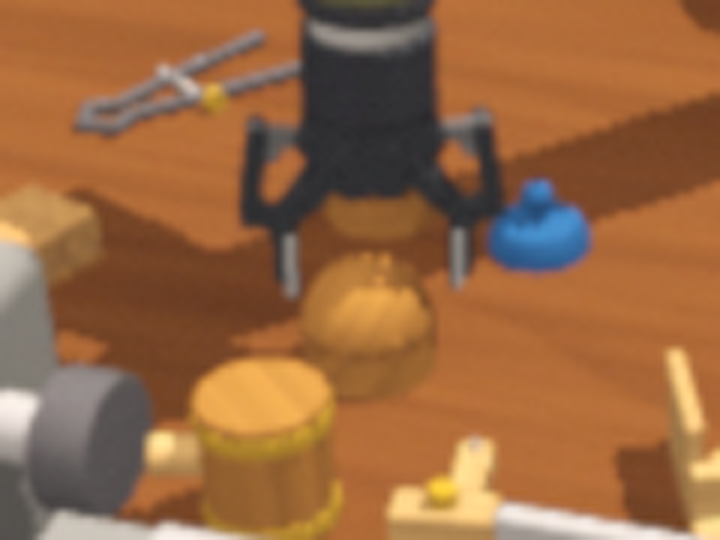

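Request:
drive_tool(
  moves=[
    [2,2,8,0],
    [1,3,10,0],
    [0,1,10,0],
    [0,0,5,0],
    [0,0,2,0],
  ],
)

```text
time: 11.03
tcp_pos: [0.6022, -0.218, 0.0067]
tool_rot: [-0.01, 0.846, -0.532, 0.036]
wrist_force: [0.3, 0.7, 0.1]
gripper_width: 1.0
```

```bash
python3 -c "
from h import *
go((*HC,.004))
o,R=st();print(R[:,2], R[:2,2]@R[:2,0])
n='scene';im=env.read_camera(n)
u=proj(n,(*HC,.06)).astype(int)
cv2.imwrite('pics/zc3.png',cv2.resize(im[u[1]-45:u[1]+45,u[0]-60:u[0]+60],None,fx=6,fy=6,interpolation=cv2.INTER_CUBIC))
"
```

```text
t11.03 tcp [ 0.6022 -0.218   0.0067] S [-138.7 -353.2] F [0.3 0.7 0.1] w1.000 twist need 0.004
  -> [ 0.5995 -0.2151  0.004 ] d [-3.9  1.3  2.5] rows 0.1
[ 0.07050819 -0.02177799 -0.99727344] 0.0500430633434985
```

View pics/zc3.png

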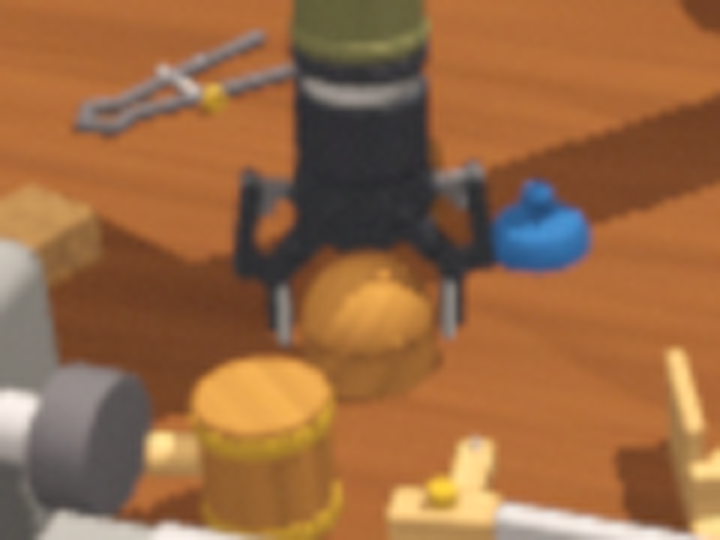

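Request:
drive_tool(
  moves=[
    [-2,0,2,0.004],
    [0,0,0,0],
    [0,0,0,0],
    [0,0,0,0],
  ],
  grip=70,
)

```text
time: 11.42
tcp_pos: [0.602, -0.217, 0.0047]
tool_rot: [-0.009, 0.845, -0.534, 0.036]
wrist_force: [0.8, 0.2, -0.9]
gripper_width: 0.883
```

```bash
python3 -c "
from h import *
go((*toW((-.12,-.141)),.005),(*toW((-.056,-.141)),.005))
o,R=st();print(R[:,2], R[:2,2]@R[:2,0])
"
```

```text
t11.42 tcp [ 0.602  -0.217   0.0047] S [-138.5 -352.2] F [ 0.8  0.2 -0.9] w0.883 twist need -0.002
  -> [ 0.5281 -0.0182  0.005 ] d [-211.   -18.7  -10.1] rows 5.1
  -> [0.5859 0.0092 0.005 ] d [ -0.1 -63.9   3.5] rows 1.5
[ 0.07131552 -0.02279855 -0.99719322] 0.051021176914960414
```

Request:
drive_tool(
  moves=[
    [-12,-1,-0.5,0],
    [-20,-2,-1,0],
    [-24,-2,-1,0],
    [-24,-2,-1,0],
    [-24,-2,-1,0],
  ],
)

```text
time: 11.83
tcp_pos: [0.5694, -0.1212, 0.005]
tool_rot: [-0.01, 0.843, -0.537, 0.042]
wrist_force: [1.7, -2.2, -0.2]
gripper_width: 0.889
```

```bash
python3 -c "
from h import *
go((*toW((-.12,-.141)),.005),(*toW((-.056,-.141)),.005))
o,R=st();print(R[:,2], R[:2,2]@R[:2,0])
"
```

```text
t11.83 tcp [ 0.5694 -0.1212  0.005 ] S [-126.8 -251.7] F [ 1.7 -2.2 -0.2] w0.889 twist need -0.009
  -> [ 0.5281 -0.0182  0.005 ] d [-110.6   -6.3   -6.3] rows 2.7
  -> [0.5859 0.0092 0.005 ] d [ -0.5 -63.9   3.9] rows 1.5
[ 0.08170418 -0.0289114  -0.9962372 ] 0.060525889023315696
```

Request:
drive_tool(
  moves=[
    [-26,-1,-1.5,-0.009],
    [-26,-1,-1.5,0],
    [-24,-1,-1,0],
    [-14,-1,-1,0],
    [-6,0,0,0],
  ],
)

```text
time: 12.25
tcp_pos: [0.5262, -0.0239, 0.005]
tool_rot: [-0.01, 0.846, -0.532, 0.042]
wrist_force: [1.0, -2.8, 0.6]
gripper_width: 0.883
```

```bash
python3 -c "
from h import *
go((*toW((-.12,-.141)),.005),(*toW((-.056,-.141)),.005))
o,R=st();print(R[:,2], R[:2,2]@R[:2,0])
"
```

```text
t12.25 tcp [ 0.5262 -0.0239  0.005 ] S [-124.1 -145.4] F [ 1.  -2.8  0.6] w0.883 twist need 0.003
  -> [ 0.5281 -0.0182  0.005 ] d [-4.3 -4.1 -0. ] rows 0.1
  -> [0.5859 0.0092 0.005 ] d [  0.2 -63.9   4. ] rows 1.5
[ 0.08187555 -0.02818042 -0.99624408] 0.06065938894713464
```

Now forward into the stall mouth.

Request:
drive_tool(
  moves=[
    [-3,-8,0,0.003],
    [0,-14,1,0],
    [0,-16,1,0],
    [1,-14,1,0],
    [1,-6,0,0],
  ],
)

```text
time: 12.67
tcp_pos: [0.5728, 0.004, 0.0052]
tool_rot: [-0.005, 0.846, -0.532, 0.036]
wrist_force: [0.6, -0.3, -2.2]
gripper_width: 0.884
```

```bash
python3 -c "
from h import *
go((*toW((-.056,-.141)),.005))
o,R=st();print(R[:,2], R[:2,2]@R[:2,0])
B=toW((-.056,-.141));im=env.read_camera('scene')
u=proj('scene',(*B,.05)).astype(int)
cv2.imwrite('pics/zc4.png',cv2.resize(im[u[1]-45:u[1]+45,u[0]-60:u[0]+60],None,fx=6,fy=6,interpolation=cv2.INTER_CUBIC))
"
```

```text
t12.67 tcp [0.5728 0.004  0.0052] S [ -70.1 -140.1] F [ 0.6 -0.3 -2.2] w0.884 twist need 0.003
  -> [0.5859 0.0092 0.005 ] d [  0.9 -14.    1. ] rows 0.3
[ 0.06699228 -0.029595   -0.99731448] 0.055535054457200805
```

View pics/zc4.png

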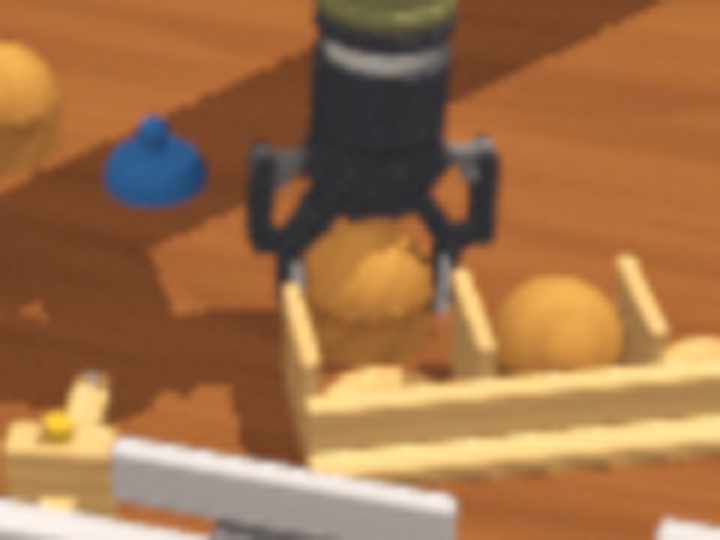

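Request:
drive_tool(
  moves=[
    [0,-7,0,0.003],
    [0,-4,1,0],
    [0,0,0,0],
  ],
)

```text
time: 12.97
tcp_pos: [0.5864, 0.0083, 0.0048]
tool_rot: [-0.006, 0.845, -0.534, 0.037]
wrist_force: [-5.5, -0.3, 5.9]
gripper_width: 0.885
```

Request:
drive_tool(
  moves=[
    [0,0,0,0],
    [0,0,0,0],
    [0,0,0,0],
  ],
  grip=100,
)

```text
time: 13.22
tcp_pos: [0.5886, 0.0079, 0.005]
tool_rot: [-0.006, 0.844, -0.535, 0.038]
wrist_force: [-0.7, -0.1, 0.8]
gripper_width: 1.0
```

```bash
python3 -c "
from h import *
go((*toW((-.130,-.141)),.006))
o,R=st();print(R[:,2], R[:2,2]@R[:2,0])
B=toW((-.056,-.141));im=env.read_camera('scene')
u=proj('scene',(*B,.05)).astype(int)
cv2.imwrite('pics/zc5.png',cv2.resize(im[u[1]-45:u[1]+45,u[0]-60:u[0]+60],None,fx=6,fy=6,interpolation=cv2.INTER_CUBIC))
"
```

```text
t13.22 tcp [0.5886 0.0079 0.005 ] S [ -54.1 -143.3] F [-0.7 -0.1  0.8] w1.000 twist need -0.003
  -> [ 0.519  -0.0225  0.006 ] d [-2.  75.8 -5. ] rows 1.8
[ 0.07075632 -0.02957386 -0.99705513] 0.056814747155854634
```

View pics/zc5.png

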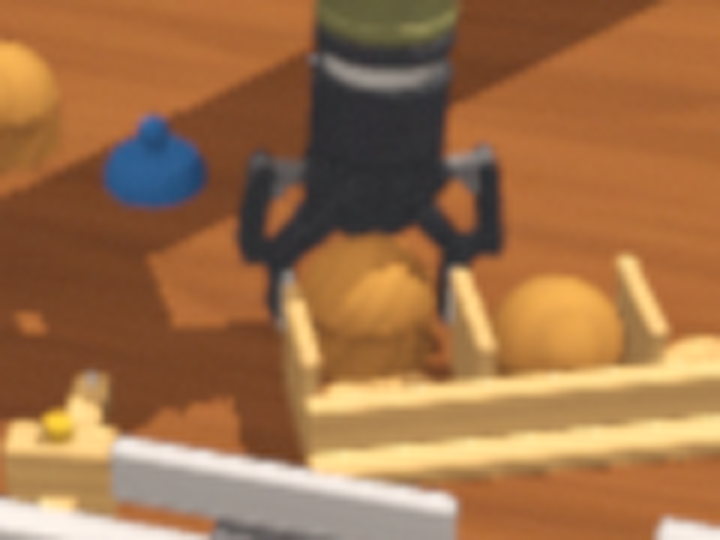

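Request:
drive_tool(
  moves=[
    [0,10,-1,-0.003],
    [0,18,-1,0],
    [-1,22,-2,0],
    [0,18,-1,0],
    [0,8,0,0],
  ],
)

```text
time: 13.68
tcp_pos: [0.5188, -0.0249, 0.0063]
tool_rot: [-0.008, 0.846, -0.532, 0.04]
wrist_force: [-0.7, -0.1, -0.4]
gripper_width: 1.0
```

Request:
drive_tool(
  moves=[
    [-1,0,0,0],
    [0,0,0,0],
    [0,0,0,0],
    [0,0,0,0],
    [0,0,0,0],
  ],
  grip=30,
)

```text
time: 14.1
tcp_pos: [0.518, -0.0246, 0.0067]
tool_rot: [-0.008, 0.845, -0.533, 0.041]
wrist_force: [0.5, 0.6, -0.2]
gripper_width: 0.31
```

```bash
python3 -c "
from h import *
go((*toW((-.100,-.141)),.006),(*toW((-.047,-.141)),.006))
o,R=st();print(R[:,2], R[:2,2]@R[:2,0])
B=toW((-.056,-.141));im=env.read_camera('scene')
u=proj('scene',(*B,.05)).astype(int)
cv2.imwrite('pics/zc6.png',cv2.resize(im[u[1]-45:u[1]+45,u[0]-60:u[0]+60],None,fx=6,fy=6,interpolation=cv2.INTER_CUBIC))
"
```

```text
t14.10 tcp [ 0.518  -0.0246  0.0067] S [-131.8 -142.4] F [ 0.5  0.6 -0.2] w0.310 twist need 0.000
  -> [ 0.5461 -0.0097  0.006 ] d [ -1.5 -31.7   2.4] rows 0.8
  -> [0.594  0.0131 0.006 ] d [  0.  -52.9   3. ] rows 1.3
[ 0.0772709  -0.0296307  -0.99656973] 0.05981417691767311
```

View pics/zc6.png

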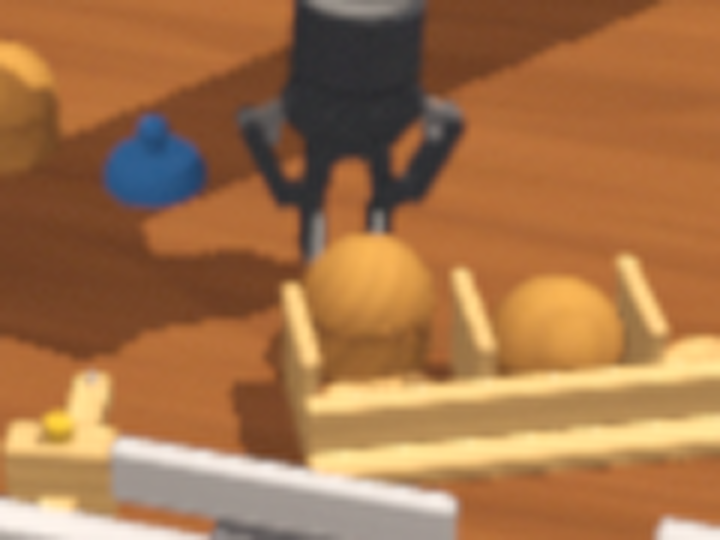

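Request:
drive_tool(
  moves=[
    [-1,-12,0.5,0],
    [0,-16,1,0],
    [0,-18,1,0],
    [0,-18,1,0],
    [0,-12,0,0],
  ],
)

```text
time: 14.57
tcp_pos: [0.5855, 0.0111, 0.0063]
tool_rot: [-0.005, 0.845, -0.533, 0.037]
wrist_force: [-0.6, -0.3, -1.4]
gripper_width: 0.296
```

```bash
python3 -c "
from h import *
go((*toW((-.047,-.141)),.006))
"
```

```text
t14.57 tcp [0.5855 0.0111 0.0063] S [ -55.6 -139.2] F [-0.6 -0.3 -1.4] w0.296 twist need 0.000
  -> [0.594  0.0131 0.006 ] d [ 1.8 -8.5  0.8] rows 0.2
```

Request:
drive_tool(
  moves=[
    [1,-5,0,0],
    [0,-5,0,0],
    [0,-4,0,0],
    [0,-4,0,0],
  ],
)

```text
time: 14.9
tcp_pos: [0.5951, 0.0152, 0.0049]
tool_rot: [0.005, 0.848, -0.529, 0.03]
wrist_force: [-7.2, -9.2, 5.3]
gripper_width: 0.3
```

```bash
python3 -c "
from h import *
go((*toW((-.047,-.141)),.006))
"
```

```text
t14.90 tcp [0.5951 0.0152 0.0049] S [ -45.1 -139.5] F [-7.2 -9.2  5.3] w0.300 twist need 0.011
  -> [0.594  0.0131 0.006 ] d [ 1.5  1.9 -1.1] rows 0.1
```

Request:
drive_tool(
  moves=[
    [0,10,-1,0.01],
    [0,20,-1,0],
    [0,20,-10,0],
    [0,15,-25,0],
    [5,10,-35,0],
  ],
)

```text
time: 15.32
tcp_pos: [0.5213, -0.0184, 0.0696]
tool_rot: [0.007, 0.846, -0.533, 0.025]
wrist_force: [0.3, -0.6, -0.0]
gripper_width: 0.301
```

```bash
python3 -c "
from h import *
go((*HA,.12))
o,R=st();print(R[:,2], R[:2,2]@R[:2,0])
"
```

```text
t15.32 tcp [ 0.5213 -0.0184  0.0696] S [-126.2 -138.2] F [ 0.3 -0.6 -0. ] w0.301 twist need 0.002
  -> [ 0.4311 -0.2755  0.12  ] d [195.5 191.5 -43.5] rows 6.6
[ 0.03463251 -0.03847622 -0.99865919] 0.04957787830178721
```

Request:
drive_tool(
  moves=[
    [8,8,-25,0.002],
    [18,18,-20,0],
    [28,28,-5,0],
    [28,28,0,0],
    [28,28,0,0],
  ],
  grip=100,
)

```text
time: 15.73
tcp_pos: [0.4704, -0.1628, 0.1331]
tool_rot: [0.002, 0.847, -0.531, 0.033]
wrist_force: [0.4, -0.1, -0.6]
gripper_width: 0.984
```

```bash
python3 -c "
from h import *
go((*HA,.12))
"
```

```text
t15.73 tcp [ 0.4704 -0.1628  0.1331] S [-234.1 -246.9] F [ 0.4 -0.1 -0.6] w0.984 twist need 0.006
  -> [ 0.4311 -0.2755  0.12  ] d [83.5 84.9 15.4] rows 2.9
```

Request:
drive_tool(
  moves=[
    [24,24,0,0.006],
    [20,20,5,0],
    [14,14,5,0],
    [7,7,3,0],
    [2,2,0,0],
  ],
)

```text
time: 16.15
tcp_pos: [0.4376, -0.2635, 0.1252]
tool_rot: [0.003, 0.843, -0.537, 0.039]
wrist_force: [-0.9, 0.1, -0.0]
gripper_width: 1.002
```

```bash
python3 -c "
from h import *
go((*HA,.12),(*HA,.004))
o,R=st();print(R[:,2], R[:2,2]@R[:2,0])
n='scene';im=env.read_camera(n)
u=proj(n,(*HA,.06)).astype(int); print(proj(n,(*HA,.034))-u)
cv2.imwrite('pics/za1.png',cv2.resize(im[u[1]-45:u[1]+45,u[0]-60:u[0]+60],None,fx=6,fy=6,interpolation=cv2.INTER_CUBIC))
"
```

```text
t16.15 tcp [ 0.4376 -0.2635  0.1252] S [-306.9 -323.8] F [-0.9  0.1 -0. ] w1.002 twist need -0.009
  -> [ 0.4311 -0.2755  0.12  ] d [ 7.8 11.1  5.3] rows 0.3
  -> [ 0.4311 -0.2755  0.004 ] d [ -8.    4.4 115.6] rows 2.8
[ 0.06329283 -0.04629915 -0.99692046] 0.06846928576656684
[1.27814963 6.73502958]
```

View pics/za1.png

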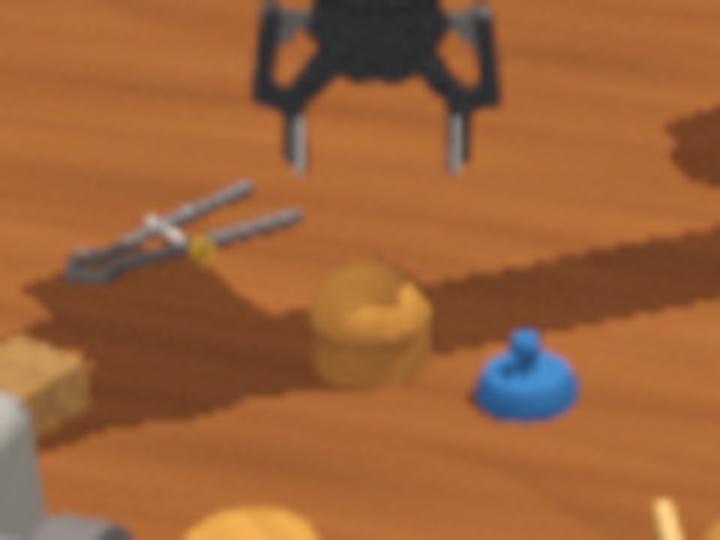

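Request:
drive_tool(
  moves=[
    [5,7,6,-0.009],
    [2,4,10,0],
    [-1,1,10,0],
    [-1,0,6,0],
    [0,0,2,0],
  ],
)

```text
time: 16.62
tcp_pos: [0.4341, -0.2702, 0.0915]
tool_rot: [0.001, 0.846, -0.532, 0.041]
wrist_force: [0.9, 0.7, -0.6]
gripper_width: 1.0
```

```bash
cat > a.py <<'E'
from h import *
import sys
go((*HA,.09),(*HA,.004))
o,R=st();print(R[:,2], R[:2,2]@R[:2,0],np.round(o['qpos'],3))
n='scene';im=env.read_camera(n)
u=proj(n,(*HA,.06)).astype(int)
cv2.imwrite(sys.argv[1],cv2.resize(im[u[1]-45:u[1]+45,u[0]-60:u[0]+60],None,fx=6,fy=6,interpolation=cv2.INTER_CUBIC))
E
python3 a.py pics/za2.png
```

```text
t16.62 tcp [ 0.4341 -0.2702  0.0915] S [-313.  -328.3] F [ 0.9  0.7 -0.6] w1.000 twist need 0.003
  -> [ 0.4311 -0.2755  0.09  ] d [3.3 5.1 1.5] rows 0.1
  -> [ 0.4311 -0.2755  0.004 ] d [-6.   3.6 85.7] rows 2.1
[ 0.06750661 -0.04491402 -0.99670737] 0.06946576847750852 [-0.643  0.34   1.886  0.006  0.835  0.477]
```

View pics/za2.png

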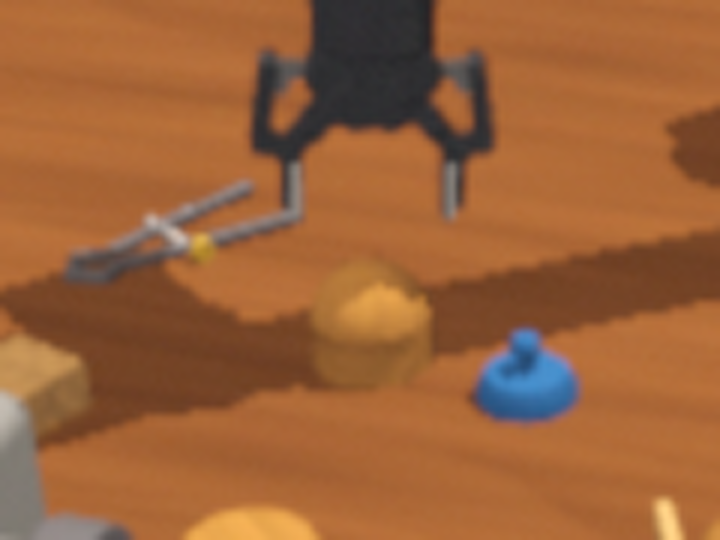

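Request:
drive_tool(
  moves=[
    [0,3,12,0.003],
    [0,3,18,0],
    [0,2,12,0],
    [0,0,6,0],
    [0,0,2,0],
  ],
)

```text
time: 17.08
tcp_pos: [0.4348, -0.2737, 0.0424]
tool_rot: [0.0, 0.846, -0.531, 0.043]
wrist_force: [0.3, 0.4, 0.2]
gripper_width: 0.997
```

```bash
python3 a.py pics/za3.png
```

```text
t17.08 tcp [ 0.4348 -0.2737  0.0424] S [-313.9 -331.7] F [0.3 0.4 0.2] w0.997 twist need 0.005
  -> [ 0.4311 -0.2755  0.09  ] d [  3.6   1.9 -47.6] rows 1.1
  -> [ 0.4311 -0.2755  0.004 ] d [-6.4  3.9 85.7] rows 2.1
[ 0.07310185 -0.04693153 -0.99621963] 0.07376469196033017 [-0.649  0.416  1.938  0.011  0.701  0.464]
```

View pics/za3.png

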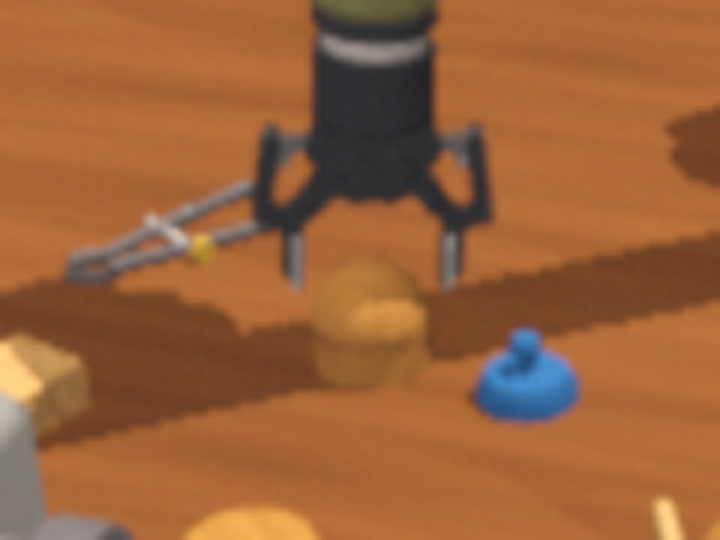

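Request:
drive_tool(
  moves=[
    [0,1,8,0.005],
    [-1,2,10,0],
    [0,1,10,0],
    [0,0,5,0],
    [0,0,2,0],
  ],
)

```text
time: 17.55
tcp_pos: [0.4369, -0.2773, 0.0084]
tool_rot: [0.0, 0.845, -0.533, 0.047]
wrist_force: [0.2, 0.1, 0.6]
gripper_width: 1.001
```

```bash
python3 a.py pics/za4.png
```

```text
t17.55 tcp [ 0.4369 -0.2773  0.0084] S [-313.5 -335.9] F [0.2 0.1 0.6] w1.001 twist need -0.000
  -> [ 0.4311 -0.2755  0.09  ] d [  2.4   0.4 -81.8] rows 2.0
  -> [ 0.4311 -0.2755  0.004 ] d [-6.9  4.3 85.6] rows 2.1
[ 0.0794183  -0.05114954 -0.99552823] 0.08000735928154654 [-0.653  0.475  1.967  0.013  0.605  0.462]
```

View pics/za4.png

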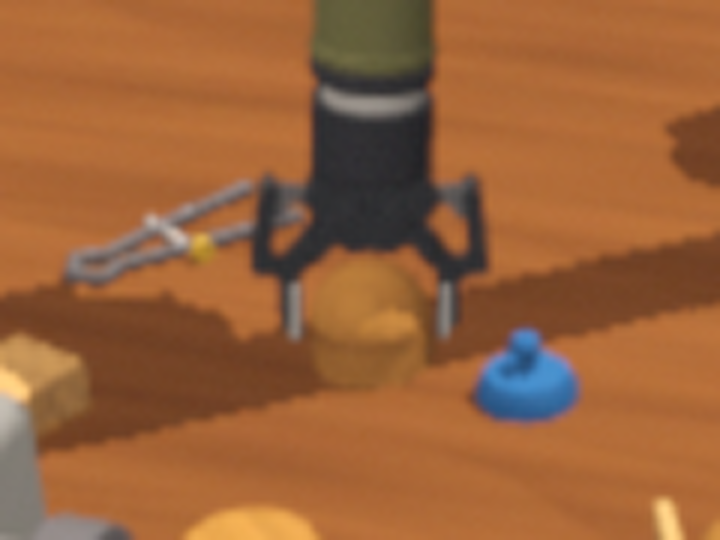

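Request:
drive_tool(
  moves=[
    [-1,3,2,0],
    [0,0,1,0],
    [0,0,0,0],
    [0,0,0,0],
  ],
  grip=70,
)

```text
time: 17.93
tcp_pos: [0.4347, -0.2782, 0.0075]
tool_rot: [0.0, 0.845, -0.533, 0.049]
wrist_force: [0.7, 0.5, -2.7]
gripper_width: 0.891
```

```bash
python3 a.py pics/za5.png; python3 -c "
from h import *
l=toS((.4463,-.166));print('lid',l)
go((*toW((-.25,-.360)),.006),(*toW((-.15,-.345)),.006),(*toW((-.12,.047)),.006))"
```

```text
t17.93 tcp [ 0.4347 -0.2782  0.0075] S [-315.9 -335.7] F [ 0.7  0.5 -2.7] w0.891 twist need 0.001
  -> [ 0.4311 -0.2755  0.09  ] d [  2.9  -2.2 -82.5] rows 2.0
  -> [ 0.4311 -0.2755  0.004 ] d [-7.1  4.4 85.6] rows 2.1
[ 0.08194776 -0.05268889 -0.99524291] 0.0824960115949923 [-0.657  0.475  1.973  0.015  0.596  0.456]
lid [-0.2572528  -0.23939642]
t17.98 tcp [ 0.4346 -0.2782  0.0075] S [-315.9 -335.7] F [-0.6  0.3 -2.2] w0.892 twist need 0.001
  -> [ 0.5046 -0.2718  0.006 ] d [ 24.1 -65.6   6.9] rows 1.7
  -> [ 0.5885 -0.2154  0.006 ] d [-14.9 -99.9   3.9] rows 2.4
  -> [0.4474 0.1516 0.006 ] d [-390.6  -31.9  -30.9] rows 9.4
```

View pics/za5.png

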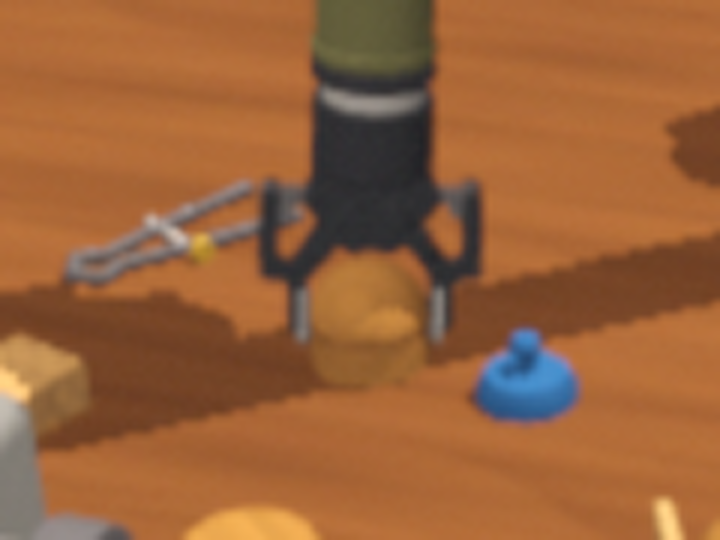

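Request:
drive_tool(
  moves=[
    [5,-10,1,0],
    [7,-18,2,0],
    [7,-20,2,0],
    [4,-20,2,0],
    [0,-20,1,0],
  ],
)

```text
time: 18.4
tcp_pos: [0.5164, -0.2604, 0.0069]
tool_rot: [0.004, 0.844, -0.534, 0.041]
wrist_force: [0.6, -0.1, -1.4]
gripper_width: 0.887
```

```bash
python3 -c "
from h import *
go((*toW((-.15,-.345)),.006),(*toW((-.12,.047)),.006))
o,R=st();print(R[:,2], R[:2,2]@R[:2,0])"
```

```text
t18.40 tcp [ 0.5164 -0.2604  0.0069] S [-234.4 -354.7] F [ 0.6 -0.1 -1.4] w0.887 twist need -0.002
  -> [ 0.5885 -0.2154  0.006 ] d [ -9.9 -84.4   3.3] rows 2.0
  -> [0.4474 0.1516 0.006 ] d [-391.   -30.3  -27.4] rows 9.4
[ 0.06481171 -0.04963261 -0.99666245] 0.07236915265184163
```

Request:
drive_tool(
  moves=[
    [-1,-22,1,0],
    [-1,-22,1,0],
    [-4,-16,0.5,0],
    [-10,-8,0,0],
    [-18,-4,-1,0],
  ],
)

```text
time: 18.82
tcp_pos: [0.5819, -0.2004, 0.0069]
tool_rot: [0.003, 0.844, -0.535, 0.048]
wrist_force: [-0.3, -2.0, 2.1]
gripper_width: 0.889
```

```bash
python3 -c "
from h import *
go((*toW((-.15,-.345)),.006),(*toW((-.12,.047)),.006))
o,R=st();print(R[:,2], R[:2,2]@R[:2,0])"
```

```text
t18.82 tcp [ 0.5819 -0.2004  0.0069] S [-149.5 -328.6] F [-0.3 -2.   2.1] w0.889 twist need -0.004
  -> [ 0.5885 -0.2154  0.006 ] d [16.2  0.5  2.2] rows 0.4
  -> [0.4474 0.1516 0.006 ] d [-390.8  -29.7  -31.5] rows 9.4
[ 0.0774726  -0.05594176 -0.99542379] 0.08326487844865399
```

Request:
drive_tool(
  moves=[
    [-24,-2,-2,-0.004],
    [-30,-2,-2.5,0],
    [-30,-2,-2.5,0],
    [-30,-2,-2.5,0],
    [-30,-2,-2.5,0],
  ],
)

```text
time: 19.23
tcp_pos: [0.5399, -0.0642, 0.0074]
tool_rot: [0.001, 0.843, -0.534, 0.055]
wrist_force: [0.5, -0.4, -0.1]
gripper_width: 0.888
```

```bash
python3 -c "
from h import *
go((*toW((-.12,.047)),.006))
o,R=st();print(R[:,2], R[:2,2]@R[:2,0])"
```

```text
t19.23 tcp [ 0.5399 -0.0642  0.0074] S [-129.  -187.6] F [ 0.5 -0.4 -0.1] w0.888 twist need -0.005
  -> [0.4474 0.1516 0.006 ] d [-233.8   -9.1  -20.3] rows 5.6
[ 0.09254735 -0.06087879 -0.99384544] 0.09399134564790894
```

Request:
drive_tool(
  moves=[
    [-30,-1,-2.5,-0.005],
    [-30,-1,-2.5,0],
    [-30,-1,-2.5,0],
    [-30,-1,-2.5,0],
    [-30,-1,-2.5,0],
  ],
)

```text
time: 19.65
tcp_pos: [0.4869, 0.0802, 0.0077]
tool_rot: [-0.003, 0.844, -0.532, 0.062]
wrist_force: [1.2, -2.3, 0.2]
gripper_width: 0.886
```

```bash
python3 -c "
from h import *
go((*toW((-.11,.047)),.006))
o,R=st();print(R[:,2], R[:2,2]@R[:2,0])"
```

```text
t19.65 tcp [0.4869 0.0802 0.0077] S [-114.9  -34.4] F [ 1.2 -2.3  0.2] w0.886 twist need -0.001
  -> [0.4565 0.1559 0.006 ] d [-81.2  -5.3  -6.3] rows 2.0
[ 0.10786367 -0.06187718 -0.9922382 ] 0.10152824915625687
```

Request:
drive_tool(
  moves=[
    [-26,0,-2,0],
    [-24,0,-2,0],
    [-18,-2,-2,0],
    [-8,-4,0,0],
    [-2,-10,1,0],
  ],
)

```text
time: 20.07
tcp_pos: [0.4664, 0.1654, 0.0074]
tool_rot: [-0.002, 0.846, -0.529, 0.064]
wrist_force: [-8.7, -10.9, 21.4]
gripper_width: 0.885
```

```bash
python3 -c "
from h import *
go((*toW((-.056,.047)),.006))
o,R=st();print(R[:,2], R[:2,2]@R[:2,0])
B=toW((-.056,.047));im=env.read_camera('scene')
u=proj('scene',(*B,.05)).astype(int)
cv2.imwrite('pics/za6.png',cv2.resize(im[u[1]-45:u[1]+45,u[0]-60:u[0]+60],None,fx=6,fy=6,interpolation=cv2.INTER_CUBIC))
"
```

```text
t20.07 tcp [0.4664 0.1654 0.0074] S [-97.   51.3] F [ -8.7 -10.9  21.4] w0.885 twist need 0.007
  -> [0.5053 0.179  0.006 ] d [  4.4 -40.7   4.8] rows 1.0
[ 0.1102669  -0.06390222 -0.99184561] 0.10490334782901486
```

View pics/za6.png

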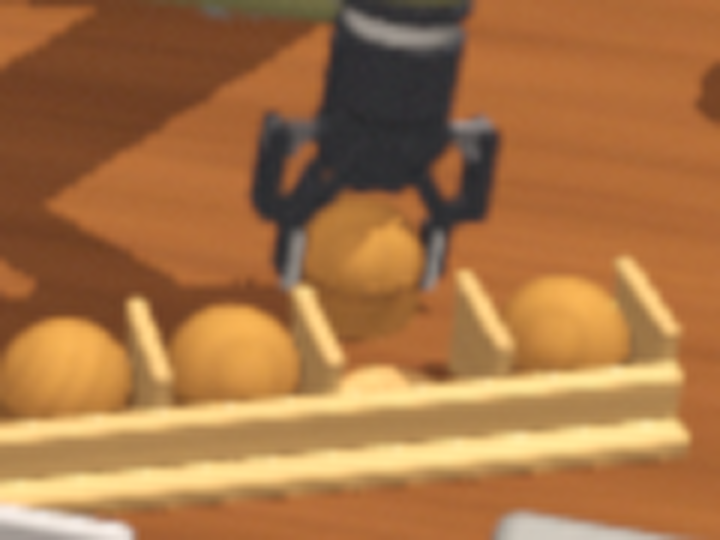

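Request:
drive_tool(
  moves=[
    [2,-6,-2,0.007],
    [2,-12,0,0],
    [0,-12,1,0],
    [0,-8,0,0],
    [0,-2,0,0],
  ],
)

```text
time: 20.53
tcp_pos: [0.514, 0.1819, 0.0123]
tool_rot: [-0.005, 0.844, -0.533, 0.066]
wrist_force: [0.9, 0.3, -2.1]
gripper_width: 0.886
```

```bash
python3 -c "
from h import *
go((*toW((-.056,.047)),.006))
o,R=st();print(R[:,2], R[:2,2]@R[:2,0])
"
```

```text
t20.53 tcp [0.514  0.1819 0.0123] S [-46.8  45.8] F [ 0.9  0.3 -2.1] w0.886 twist need -0.004
  -> [0.5053 0.179  0.006 ] d [-1.8  9.6  5.4] rows 0.3
[ 0.11612977 -0.06092888 -0.99136348] 0.10397981076667961
```

Request:
drive_tool(
  moves=[
    [0,2,3,0],
    [0,1,2,0],
    [0,0,0,0],
  ],
)

```text
time: 20.78
tcp_pos: [0.5152, 0.1807, 0.0077]
tool_rot: [-0.007, 0.843, -0.534, 0.067]
wrist_force: [-2.2, 2.1, 4.6]
gripper_width: 0.888
```

Request:
drive_tool(
  moves=[
    [0,0,0,0],
    [0,0,0,0],
    [0,0,0,0],
  ],
  grip=100,
)

```text
time: 21.03
tcp_pos: [0.5136, 0.1794, 0.0074]
tool_rot: [-0.006, 0.843, -0.535, 0.066]
wrist_force: [-0.4, -0.3, 0.1]
gripper_width: 0.999
```

```bash
python3 -c "
from h import *
go((*toW((-.130,.047)),.012))
o,R=st();print(R[:,2], R[:2,2]@R[:2,0])
B=toW((-.056,.047));im=env.read_camera('scene')
u=proj('scene',(*B,.05)).astype(int)
cv2.imwrite('pics/za7.png',cv2.resize(im[u[1]-45:u[1]+45,u[0]-60:u[0]+60],None,fx=6,fy=6,interpolation=cv2.INTER_CUBIC))
"
```

```text
t21.03 tcp [0.5136 0.1794 0.0074] S [-48.3  43.8] F [-0.4 -0.3  0.1] w0.999 twist need -0.008
  -> [0.4384 0.1473 0.012 ] d [ -2.1  81.1 -11.5] rows 2.0
[ 0.11821024 -0.05970042 -0.99119231] 0.10345365242347845
```

View pics/za7.png

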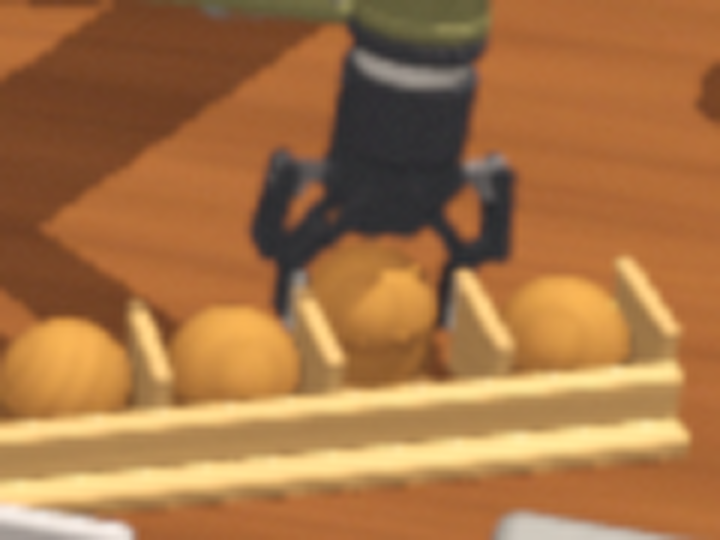

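Request:
drive_tool(
  moves=[
    [0,10,-2,-0.006],
    [0,18,-3,0],
    [-1,22,-3,0],
    [-1,20,-3,0],
    [0,10,-2,0],
  ],
)

```text
time: 21.5
tcp_pos: [0.4368, 0.1459, 0.0133]
tool_rot: [-0.007, 0.845, -0.531, 0.067]
wrist_force: [0.4, -0.1, -0.6]
gripper_width: 0.999
```

Request:
drive_tool(
  moves=[
    [0,2,0,0],
    [0,0,0,0],
    [0,0,0,0],
    [0,0,0,0],
    [0,0,0,0],
  ],
  grip=30,
)

```text
time: 21.92
tcp_pos: [0.4335, 0.1443, 0.0137]
tool_rot: [-0.007, 0.845, -0.531, 0.067]
wrist_force: [-0.5, -0.4, 0.1]
gripper_width: 0.31
```

```bash
python3 -c "
from h import *
go((*toW((-.095,.047)),.010),(*toW((-.047,.047)),.010))
o,R=st();print(R[:,2], R[:2,2]@R[:2,0])
B=toW((-.056,.047));im=env.read_camera('scene')
u=proj('scene',(*B,.05)).astype(int)
cv2.imwrite('pics/za8.png',cv2.resize(im[u[1]-45:u[1]+45,u[0]-60:u[0]+60],None,fx=6,fy=6,interpolation=cv2.INTER_CUBIC))
"
```

```text
t21.92 tcp [0.4335 0.1443 0.0137] S [-135.7   46.3] F [-0.5 -0.4  0.1] w0.310 twist need 0.001
  -> [0.47   0.1623 0.01  ] d [ -1.  -40.3   7. ] rows 1.0
  -> [0.5134 0.1829 0.01  ] d [  0.  -47.8   4. ] rows 1.2
[ 0.11987603 -0.05940127 -0.9910102 ] 0.10455384358551542
```

View pics/za8.png

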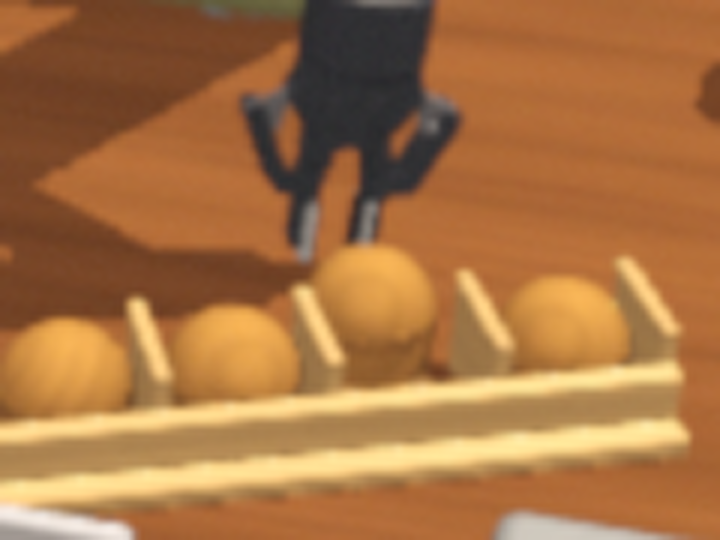

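Request:
drive_tool(
  moves=[
    [-2,-14,2,0],
    [-1,-18,2,0],
    [0,-18,1,0],
    [0,-16,1,0],
    [0,-10,1,0],
  ],
)

```text
time: 22.38
tcp_pos: [0.5019, 0.1802, 0.0112]
tool_rot: [-0.004, 0.845, -0.531, 0.065]
wrist_force: [-1.5, -0.8, 2.3]
gripper_width: 0.303
```

```bash
python3 -c "
from h import *
go((*toW((-.047,.047)),.010))
o,R=st();print(R[:,2], R[:2,2]@R[:2,0])
"
```

```text
t22.38 tcp [0.5019 0.1802 0.0112] S [-58.5  49.5] F [-1.5 -0.8  2.3] w0.303 twist need 0.001
  -> [0.5134 0.1829 0.01  ] d [  2.4 -11.3   2.4] rows 0.3
[ 0.11449026 -0.06158741 -0.99151348] 0.10422538198840332
```

Request:
drive_tool(
  moves=[
    [1,-5,0,0],
    [0,-5,0,0],
    [0,-4,0,0],
    [0,-4,0,0],
  ],
)

```text
time: 22.72
tcp_pos: [0.5147, 0.1855, 0.0105]
tool_rot: [0.001, 0.845, -0.531, 0.061]
wrist_force: [-8.5, -3.6, 5.3]
gripper_width: 0.304
```

```bash
python3 -c "
from h import *
go((*toW((-.047,.047)),.010))
"
```

```text
t22.72 tcp [0.5147 0.1855 0.0105] S [-44.7  48.8] F [-8.5 -3.6  5.3] w0.304 twist need 0.003
  -> [0.5134 0.1829 0.01  ] d [1.7 2.4 0.5] rows 0.1
```

Request:
drive_tool(
  moves=[
    [0,12,-1,0],
    [0,20,-3,0],
    [0,20,-12,0],
    [0,10,-30,0],
    [0,5,-35,0],
  ],
)

```text
time: 23.13
tcp_pos: [0.4399, 0.1587, 0.0816]
tool_rot: [0.007, 0.846, -0.531, 0.057]
wrist_force: [0.4, -0.2, 0.3]
gripper_width: 0.301
```

Request:
drive_tool(
  moves=[
    [10,5,-35,0],
    [20,5,-20,0],
    [30,10,-10,0],
    [36,10,0,0],
    [36,10,0,0],
  ],
)

```text
time: 23.55
tcp_pos: [0.4542, 0.0292, 0.1679]
tool_rot: [0.002, 0.848, -0.526, 0.061]
wrist_force: [1.0, 0.6, -0.5]
gripper_width: 0.299
```

Request:
drive_tool(
  moves=[
    [36,10,0,0],
    [36,10,0,0],
    [30,5,0,0],
    [15,0,0,0],
    [5,0,0,0],
  ],
)

```text
time: 23.97
tcp_pos: [0.4871, -0.1023, 0.1839]
tool_rot: [0.001, 0.847, -0.527, 0.067]
wrist_force: [0.8, -0.2, -0.5]
gripper_width: 0.299
```

```bash
python3 -c "
from h import *
go()
im=env.read_camera('top');cv2.imwrite('pics/top3.png',im)
o,m=blobs(im)
for b in o:
  w=ray('top',b[:2],.03); print(np.round(b,1),w[:2].round(4),(toS(w)*1e3).round(1))
s=env.read_camera('scene');cv2.imwrite('pics/scene3.png',s)
cv2.imwrite('pics/t3.png',cv2.resize(im[85:285,90:410],None,fx=2.5,fy=2.5,interpolation=cv2.INTER_CUBIC))
cv2.imwrite('pics/s3.png',cv2.resize(s[140:250,150:400],None,fx=3.2,fy=3.2,interpolation=cv2.INTER_CUBIC))
"
```

```text
t23.97 tcp [ 0.4871 -0.1023  0.1839] S [-193.1 -199.4] F [ 0.8 -0.2 -0.5] w0.299 twist need 0.010
[148.2 192.   17.5 573. ] [0.5153 0.2942] [  2.5 146.7]
[174.1 178.7  15.9 501.5] [0.5567 0.2103] [ 3.9 53.2]
[201.7 165.1  14.8 461. ] [0.5993 0.1207] [  4. -46.]
[227.9 152.7  14.1 447. ] [0.6383 0.0354] [   2.6 -139.8]
[  79.4  163.3   47.1 1182. ] [0.6124 0.5169] [185.7 306.3]
[303.3 115.6  14.8 534.5] [ 0.7562 -0.2121] [   3.  -413.9]
```

View pics/t3.png

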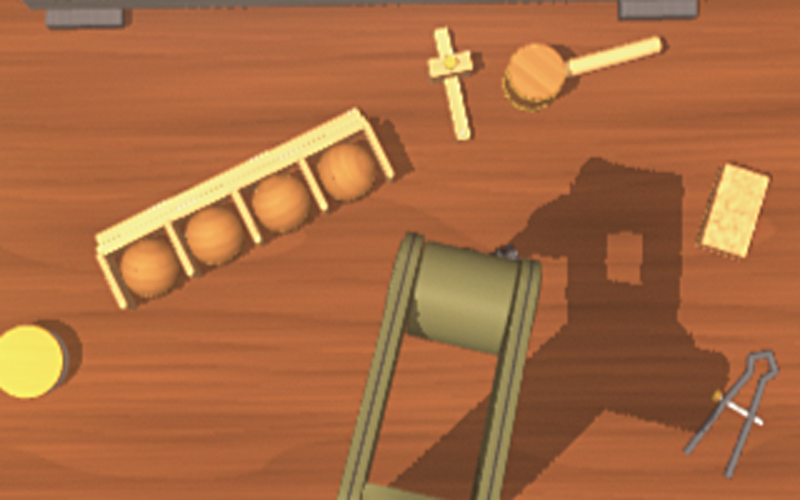

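View pics/s3.png

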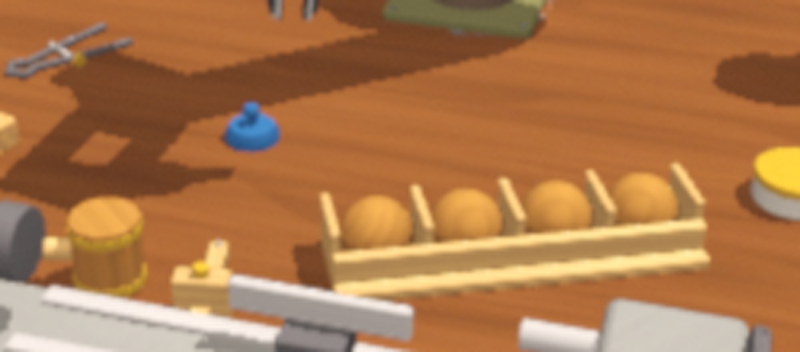

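```bash
python3 -c "
from h import *
print(env.job_done())"
```

```text
the job is handed in; nothing more can be done
None
```

I slid the three loose halves into the three empty stalls and handed the job in at about 24 s of the 72 s allowed. I haven't seen a verdict.

**How each half went in:** I gripped it lightly at 20 N, dragged it along the bench to the mouth of its stall and released it. I then pushed it to the back board with the fingers partly closed, until it stopped with 9 to 12 N on the wrist.

**Last pictures, from the top and scene cameras:**
- **Halves:** all four halves in the stand look upright and equally far in. By colour mask, the three new ones are about 3 to 7 mm from their seat centres. The two larger values, 5 to 6 mm sideways in the two leftmost stalls, are probably partly mask error from stand edges of a similar colour.
- **Half already in the stand:** its measured position changed by about 1 mm, which is within the camera error.
- **Bystanders:** by eye, they stand where they were. The lid was hidden from the top camera at the end, but looks unchanged in the scene picture.
- **Gripper:** clear of everything.

**What went less well:** the tool drifted out of vertical, to nearly 8° during the last drag, and the interface gave no direct way to correct it. During that drag there was a brief 25 N load on the wrist, and the tool rose about 5 mm while holding the half. I lowered it again before release, and the half stood upright afterwards.

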